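# Dot-mark the queued lenses in the lens-marking press

## Task

Dot-mark the lenses waiting on the mat, in their queue order from left to right as the robot sees them. Slide each carrier lens-first into the slot of the marking press until you feel it come up against the hidden stop inside, leave it there, press the pedal all the way down and let it come back up; then draw the carrier out and lay it down flat in the grey finished tray. Two or three carriers may be waiting; if one gets knocked or slips, put it right and carry on, and leave the two jars and the black pot standing where they are.

Things in the scene. Friction and masses are not known exactly. Their poses are not given: they have to be found in the camera images.
- carrier_a: Left-most lens carrier of the queue (may be absent). Flat aluminium plate 160 x 66 x 8 mm, a round glass lens (60 mm across, centred at x = +0.040, top 20 mm above the underside) near its front, an upright black grip near its rear. Origin: centre of the plate's underside; x to the front (lens end), z up. About 0.25 kg, centre of mass roughly 25 mm behind the origin.
- carrier_b: Middle carrier of the queue (may be absent), identical to carrier_a.
- carrier_c: Right-most carrier of the queue (may be absent), identical to carrier_a.
- grip_a (a point): Centre of carrier_a's grip: a block 32 mm long (x), 26 mm wide (y), standing on the plate from 8 to 52 mm above the carrier's underside. This point is 60 mm behind the carrier's origin and 30 mm above its underside.
- grip_b (a point): The same point on carrier_b.
- grip_c (a point): The same point on carrier_c.
- nose_a (a point): Middle of the front edge of carrier_a, 80 mm ahead of its origin and 4 mm above its underside; axes as the carrier.
- nose_b (a point): The same point on carrier_b.
- nose_c (a point): The same point on carrier_c.
- press: Lens-marking press, fixed, left or right of the mat. Origin: on the table under the middle of the slot's mouth; x points into the slot (away from the robot, turned a little), y to its left. The low housing over the slot is 106 mm wide, 60 mm high; on it from x = 0.018 a tower 88 mm wide, 175 mm high, with a ram knob to 224 mm that sinks as the pedal is pressed.
- slot_mouth (a point): Middle of the slot's lower edge at its mouth (the plane x = 0 of the press), 10 mm above the table. Slot 70 mm wide, 28 mm high, floor level with a flat bed 110 mm wide that reaches 160 mm out in front of the mouth. Lead-in cheeks 12 mm high on the bed flare to about 90 mm apart 30 mm in front of the mouth. A carrier that is home leaves its grip outside, 49 to 65 mm in front of the mouth.
- stop_face (a point): Middle of the face of the adjustable stop hidden in the slot, 4 mm above the slot's floor; x as the press. It is set differently each day, between 75 and 91 mm inside the mouth, and does not move when pushed. A carrier is home when its nose touches this face.
- pedal (a joint): Turn of the press's spring pedal, rad: 0 at rest (level), 0.26 at its stop, growing as it is pressed down; it springs back by itself. About 3 N on the pad starts it, about 8 N holds it at its stop.
- pedal_pad (a point): Centre of the top of the pedal's rubber-covered pad, 61 (x) x 42 mm, 59 mm above the table at rest, on the left (+y) side of the press: 70 mm in front of the mouth's plane, 91 mm left of the slot's middle. The hinge runs along the press's y, 100 mm beyond this point (towards +x) and 7 mm lower; the pad sinks about 26 mm to its stop.
- tray: Grey finished tray, fixed, on the other side of the mat from the press: 200 (x) x 280 (y) x 20 mm high outside, walls and floor 5 mm, open above. Origin: centre of its underside; x away from the robot, z up. Three carriers fit side by side, pointing along its x, 82 mm apart.
- mat: Thin rubber mat 200 x 300 x 2 mm, fixed, on which the carriers wait side by side, lenses away from the robot. Origin: centre of its underside; y to the left.
- jar_big: Large stainless lidded jar, 84 mm across, 93 mm high; bystander beyond the mat. Origin: centre of its underside.
- jar_small: Small stainless lidded jar, 68 mm across, 68 mm high; bystander beyond the mat.
- pot: Black cylindrical pot, 80 mm across, 65 mm high; bystander beyond the mat.
There are look-alikes about, which are no part of the job. Leave any orange look-alike of the carrier_c alone.

How it is judged:
By the outcome, as a careful person would: the job done as asked, in the order asked, and still so for the second after the job is handed in, with the robot touching nothing.
Of carrier_a, carrier_b, carrier_c only 2 to 3 are there at a start; the rules pass over those that are not, and their reading is None.
At some moment in a run one of carrier_a, carrier_b, carrier_c may be knocked a few centimetres aside while the robot is not near it.
Once in a run the grip may slacken for a moment while it holds something.
It also fails if it takes over 210 s, if anything falls off the work surface, if the arm or the gripper's body presses on something with over 40 N, if the wrist force passes 120 N, or if a joint passes its speed limit or range.

## Robot

A 7-joint arm with a two-finger parallel gripper is mounted at the origin on the work surface. World frame = base frame: x ahead of the robot, y to its left, z up, the work surface at z = 0. Lengths are in mm, angles in rad, forces in N, time in s.
With the tool pointing down it reaches from about 400 to 850 mm from the base axis. Payload 4.5 kg.
Tool frame: the origin (TCP) lies at the very end of the fingers, on their centre line; the grasp point (between the pads) lies 19 mm behind it; z points along the fingers, y is the direction in which the jaws open and shut (so a half turn about z gives the same grasp; the last joint's range is limited). The gripper opens to 85 mm and grips with 20 to 120 N. Pads are 22 mm wide; open, the fingers measure 114 mm over their backs; the gripper's body (76 mm by 85 mm) begins 54 mm behind the grasp point. The pads swing forward as they close: fully open they stand 13 mm farther back than shut.
Start: joints at [1.37, 0.689, -0.195, 1.565, 0.157, 0.902, -0.215], TCP at [145.433, -607.868, 231.317] pointing down, gripper open.
Joint ranges: [-3.01, 3.01], [-0.46, 2.08], [-1.47, 1.51], [0.13, 2.56], [-1, 4.14], [0.04, 2.09], [-2.66, 2.66]. Speed limits (rad/s): [2.57, 2.57, 3.14, 3.14, 3.14, 3.14, 3.14].

## Interface

Orientations are given as a 3x3 rotation matrix whose columns are the frame's x, y, z axes.
In Python, from workcell import status, cams, bot gives the robot as it stands. The module is installed in compiled form; this text tells all that it offers.
- The arm moves only by the tool play_rows, never from a script. Its argument "rows" is a list of rows, each an object with "translation": the shift along the tool's x, y, z in m, a list of three; "dr": the turn, a rotation vector about the tool's x, y, z in rad, a list of three. In form: [{"translation": [x, y, z], "dr": [ax, ay, az]}, ...]. A call has 1 to 12 rows; each row shifts and turns the commanded pose from where the row before left it, along the tool's axes as they then stand; what a row does not reach is not made up. A row lasts 1/8 s, in which the tool goes at most 62.5 mm and 10.7 degrees, less where a joint would pass 70% of its speed; a pose out of reach is approached as far as the arm can. A call is refused whole if a number of a shift passes 0.0625 or a number of a turn 0.188, either way. A call with a gripper value outside its range is refused whole. "jaw" is the gripper's target within -1 to 1 (fully open at 1, half-way at 0, shut at -1), set as the call begins (left out, the last holds). The fingers move at their own pace and stop on an object; "squeeze" is the grip in N (left out, the last holds). Time passes only in rows, so rows that do not move let the fingers close. It gives the time, the measured TCP pose, the force and the opening at its end, in the units of the state.
- status.get_state(): the state, without advancing time (a new reading comes with each control period).
- cams.read_camera(name): name is "side" or "top"; returns a dict with "image" (384x512x3 uint8, blue, green, red), "K" (3x3 intrinsics, pixels), "k1" (the pictures are not rectified: a ray, as slopes to the right and down, at radius r is drawn at 1 + k1 r^2 times it, then the intrinsics apply), "R" (3x3) and "t" (3): a world point X has camera coordinates R X + t. Camera axes: x right, y down, z forward; pixel columns grow to the right and rows downward; lengths in mm; the calibration is good to about 2 mm. A picture is of the moment at which its call begins. There is no depth.
- bot.sign_off(): hands the job in, once; it reports no verdict.
The state is a dict: "t": time; "joints": joint angles; "joint_velocities": joint speeds; "joint_torque": joint torques, N m; "eef_pos": TCP position; "tcp_rot": TCP orientation; "contact_force": force on the tool from outside, world axes, zero at the start; "torque": the same for the moment, N m; "gripper_width": finger opening in mm.
Only numpy, scipy, OpenCV 4.12 (cv2) and the standard library are available. Lean on these libraries where they do the work, as an engineer would, in place of code of your own. Each camera call takes 0.05 s, during which the arm holds its last target. There are 200 camera calls.

## Working session

There is one attempt and no reset: what is moved stays moved. The work goes in short steps, Python scripts to look and compute and a tool call to move; the robot and the scene stay as the last step left them, time stands still between calls to the robot, and variables do not carry over. Pictures are saved under pics/ and viewed, about 12 in all and at most 16, crops included, and the job is handed in when it is done.

Besides the shell and the picture viewer there is one more tool, called after "Request:" by a JSON object that holds its "fn" and its "kwargs". play_rows: Moves the arm, as the interface text tells. Its arguments: {"type":"object","properties":{"rows":{"type":"array","items":{"type":"object","properties":{"translation":{"type":"array","items":{"type":"number"}},"dr":{"type":"array","items":{"type":"number"}}}}},"jaw":{"type":"number"},"squeeze":{"type":"number"}},"required":["rows"]}

```bash
mkdir -p pics
cat > h.py <<'E'
import numpy as np, cv2
from workcell import status, cams, bot
def grab(n,f=None):
    c=cams.read_camera(n)
    if f: cv2.imwrite('pics/'+f,c['image'])
    return c
def ray(c,u,v):
    K=np.array(c['K']);x=(u-K[0,2])/K[0,0];y=(v-K[1,2])/K[1,1]
    k=c['k1'];X,Y=x,y
    for _ in range(20):
        s=1+k*(X*X+Y*Y);X,Y=x/s,y/s
    R=np.array(c['R']);t=np.array(c['t']).ravel()
    return -R.T@t, R.T@np.array([X,Y,1.])
def onz(c,u,v,z):
    o,d=ray(c,u,v);return o+d*(z-o[2])/d[2]
def proj(c,P):
    p=np.array(c['R'])@np.array(P,float)+np.array(c['t']).ravel();x,y=p[:2]/p[2]
    s=1+c['k1']*(x*x+y*y);K=np.array(c['K']);return K[0,0]*x*s+K[0,2],K[1,1]*y*s+K[1,2]
E
python3 - <<'E'
from h import *
np.set_printoptions(precision=4,suppress=True)
for n in('top','side'):
    c=grab(n,n+'0.png');print(n,c['K'],c['k1'],c['R'],c['t'],'pos',ray(c,256,192)[0])
print(status.get_state())
E
```

```text
top [[444.7703   0.     254.5972]
 [  0.     444.7703 187.7951]
 [  0.       0.       1.    ]] -0.039090987746382776 [[-0.0234 -0.9996  0.0155]
 [-0.9946  0.0217 -0.102 ]
 [ 0.1016 -0.0178 -0.9947]] [  45.0741  553.5682 1206.6255] pos [ 429.0142   54.5268 1255.9411]
side [[448.9549   0.     256.2416]
 [  0.     448.9549 198.4335]
 [  0.       0.       1.    ]] -0.12214902443428413 [[-0.694  -0.7197 -0.0193]
 [-0.4835  0.4858 -0.7282]
 [ 0.5334 -0.496  -0.6851]] [ 410.2329  290.5007 1067.0235] pos [-144.0135  683.3596  950.5265]
{'t': 0.1, 'joints': array([ 1.3698,  0.6899, -0.1945,  1.5662,  0.1573,  0.9025, -0.2151]), 'joint_velocities': array([ 0.0007,  0.0011,  0.0005, -0.0035,  0.    , -0.0007, -0.0007]), 'joint_torque': array([ -0.0036, -54.0599,  -1.271 , -15.8987,   0.0095,   0.0044,
         0.    ]), 'eef_pos': array([ 145.2189, -607.2911,  230.5677]), 'tcp_rot': array([[ 0.9725,  0.2328, -0.0005],
       [ 0.2328, -0.9725,  0.0016],
       [-0.0001, -0.0017, -1.    ]]), 'contact_force': array([ 0.4752,  0.311 , -0.2338]), 'torque': array([0.0232, 0.0235, 0.0501]), 'gripper_width': 85.3097779945164}
```

View pics/top0.png

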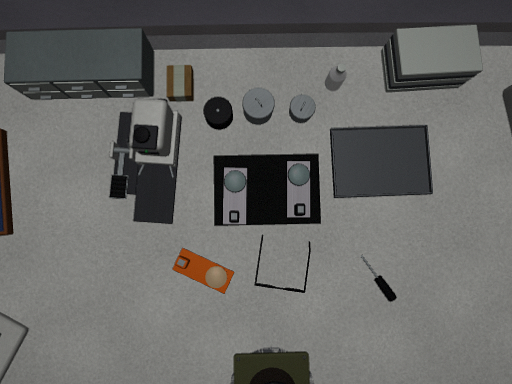

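View pics/side0.png

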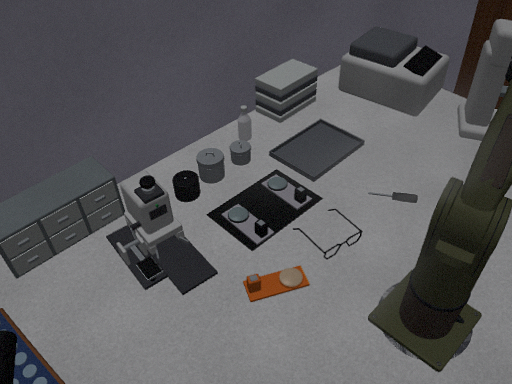

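The top view shows two silver carriers on the mat, with grips at about (234,216) and (300,210) and lenses at (235,181) and (299,174). The press is on the left: bed at about (155,195), pedal pad at (118,186). The tray is at (381,160).

Possible mix-ups: the orange look-alike at (205,270), which I leave alone, and the black pot (218,112) versus the ram knob (143,134).

Next I'll measure from close crops.

Run:
```python
from h import *
im=cv2.imread('pics/top0.png')
a=im[80:240,100:200];b=im[145:235,210:325]
a=cv2.resize(a,None,fx=3.75,fy=3.75,interpolation=cv2.INTER_CUBIC)
b=cv2.resize(b,None,fx=3.4,fy=3.4,interpolation=cv2.INTER_CUBIC)
o=np.zeros((600,800,3),np.uint8);o[:a.shape[0],:a.shape[1]]=a;o[:b.shape[0],400:400+b.shape[1]]=b
o=cv2.convertScaleAbs(o,alpha=1.8)
cv2.imwrite('pics/crop1.png',o)
c=cams.read_camera('top')
im=c['image'];hsv=cv2.cvtColor(im,cv2.COLOR_BGR2HSV);g=im.max(2)
# carrier plates: bright within mat
r=np.zeros(g.shape,np.uint8);r[157:222,217:318]=1
m=((g>75)&(r>0)).astype(np.uint8)
m=cv2.morphologyEx(m,cv2.MORPH_CLOSE,np.ones((9,9)))
for k in cv2.findContours(m,cv2.RETR_EXTERNAL,cv2.CHAIN_APPROX_NONE)[0]:
    if cv2.contourArea(k)<300: continue
    rc=cv2.minAreaRect(k);print('plate',rc)
    P=np.array([onz(c,u,v,10)[:2] for u,v in cv2.boxPoints(rc)]);print(P.round(1).tolist(),P.mean(0))
# tray, mat dark
for nm,(x0,y0,x1,y1),f,z in(('tray',(322,115,445,205),lambda g:g<75,20),('mat',(205,145,328,232),lambda g:g<45,2),('bed',(130,165,178,230),lambda g:g<75,10)):
    m=np.zeros(g.shape,np.uint8);m[y0:y1,x0:x1]=f(g)[y0:y1,x0:x1]
    m=cv2.morphologyEx(m,cv2.MORPH_CLOSE,np.ones((5,5)))
    k=max(cv2.findContours(m,cv2.RETR_EXTERNAL,cv2.CHAIN_APPROX_NONE)[0],key=cv2.contourArea)
    rc=cv2.minAreaRect(k);P=np.array([onz(c,u,v,z)[:2] for u,v in cv2.boxPoints(rc)]);print(nm,rc,P.round(1).tolist(),P.mean(0))
```

```text
plate ((234.3768310546875, 194.31076049804688), (22.76214027404785, 54.00653076171875), 1.6365771293640137)
[[465.1, 124.8], [617.3, 118.0], [614.1, 53.7], [461.9, 61.3]] [539.57847765  89.47935356]
plate ((297.9999694824219, 188.49998474121094), (54.99999237060547, 21.999996185302734), 90.0)
[[630.7, -61.5], [629.4, -124.1], [473.4, -118.5], [474.9, -56.7]] [552.10647151 -90.19428382]
tray ((380.83660888671875, 160.8616943359375), (69.78776550292969, 100.18515014648438), 87.73949432373047) [[721.7, -184.4], [728.5, -474.4], [527.4, -469.1], [522.7, -183.9]] [ 625.06552222 -327.97369135]
mat ((266.67822265625, 189.26246643066406), (69.32537841796875, 105.82118225097656), 89.13194274902344) [[652.5, 147.9], [651.0, -154.9], [452.9, -150.3], [455.3, 147.7]] [552.94902316  -2.4190173 ]
bed ((153.5, 194.0), (58.0, 47.0), 90.0) [[628.7, 383.0], [625.8, 250.1], [462.3, 251.0], [465.1, 382.2]] [545.48549009 316.60313571]
```

View pics/crop1.png

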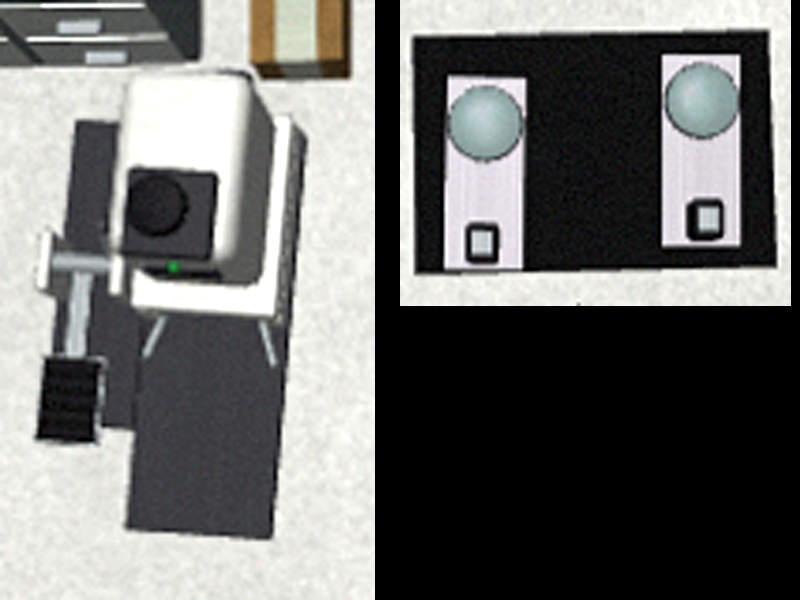

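```bash
cat > m1.py <<'E'
from h import *
c=cams.read_camera('top')
A=lambda x,y:(100+(x+.5)/3.75-.5,80+(y+.5)/3.75-.5)
B=lambda x,y:(210+(x-400+.5)/3.4-.5,145+(y+.5)/3.4-.5)
W=lambda F,pts,z:np.array([onz(c,*F(*p),z)[:2] for p in pts])
ang=lambda d:np.degrees(np.arctan2(d[1],d[0]))
for nm,pts,g in(('L',[(447,76),(527,78),(523,268),(445,268)],(482,242)),('R',[(662,55),(740,55),(740,246),(662,246)],(708,219))):
    P=W(B,pts,10);print(nm,P.round(0).tolist(),P.mean(0),'yaw',ang(P[0]-P[3]),ang(P[1]-P[2]),'grip top',W(B,[g],54))
for nm,l in(('Ll',(485,122,60)),('Rl',(702,100,60))): print(nm,W(B,[l[:2]],18))
P=W(A,[(127,530),(272,538)],10);print('bed front',P,P.mean(0),'yaw',ang(P[0]-P[1])-90)
Q=W(A,[(272,538),(288,330)],10);print('bed R yaw',ang(Q[1]-Q[0]),np.linalg.norm(Q[1]-Q[0]))
Q=W(A,[(127,530),(138,345)],10);print('bed L yaw',ang(Q[1]-Q[0]))
P=W(A,[(45,357),(104,357),(98,442),(37,438)],59);print('pad',P.round(0).tolist(),P.mean(0),ang(P[0]-P[3]),ang(P[1]-P[2]))
P=W(A,[(145,355),(165,320),(275,363),(260,323)],22);print('cheeks',P.round(0).tolist())
P=W(A,[(133,283),(276,292)],60);print('housing top front',P,ang(P[0]-P[1])-90)
E
python3 m1.py
```

```text
L [[617.0, 119.0], [614.0, 52.0], [457.0, 59.0], [458.0, 123.0]] [536.56738455  88.36798161] yaw -1.5256141104303178 -2.4341177165662704 grip top [[477.0076733   91.01376322]]
R [[631.0, -61.0], [630.0, -126.0], [471.0, -120.0], [472.0, -56.0]] [550.94923705 -90.65780222] yaw -1.7602047142312114 -2.062335122444507 grip top [[491.1956948  -89.24373964]]
Ll [[577.13168405  87.7927172 ]]
Rl [[591.60110125 -91.90145661]]
bed front [[470.56790925 372.47624529]
 [462.294874   264.51868933]] [466.43139162 318.49746731] yaw -4.382142399817454
bed R yaw -4.685920997440106 156.56276287377327
bed L yaw -3.192142593954943
pad [[595.0, 420.0], [594.0, 377.0], [533.0, 381.0], [536.0, 425.0]] [564.50835419 400.78007191] -5.080604914566108 -3.682715350532601
cheeks [[600.0, 356.0], [626.0, 342.0], [592.0, 260.0], [622.0, 271.0]]
housing top front [[647.64685601 356.13724205]
 [638.75713401 252.38056599]] -4.897060118121118
```

```bash
cat > go.py <<'E'
import sys
from h import *
# go.py x y z psi(deg): offsets in tool axes after turn
s=status.get_state();R=s['tcp_rot'];p=s['eef_pos']
ps=np.degrees(np.arctan2(R[1,0],R[0,0]));x,y,z,t=map(float,sys.argv[1:5])
a=np.radians(t);T=np.array([[np.cos(a),np.sin(a),0],[np.sin(a),-np.cos(a),0],[0,0,-1]])
print('t',round(s['t'],2),'pos',p.round(1),'psi',round(ps,2),'zaxis',R[:,2].round(3),'F',s['contact_force'].round(1),'w',round(s['gripper_width'],1),'q',s['joints'].round(2))
import scipy.spatial.transform as st
print('rotvec tool',st.Rotation.from_matrix(R.T@T).as_rotvec().round(4),'then shift tool',(T.T@(np.array([x,y,z])-p)).round(1))
E
python3 go.py 477 90.4 200 -2
```

```text
t 0.2 pos [ 145.3 -607.5  230.8] psi 13.46 zaxis [-0.     0.001 -1.   ] F [-0.5 -0.  -0. ] w 85.8 q [ 1.37  0.69 -0.19  1.57  0.16  0.9  -0.22]
rotvec tool [-1.100e-03  2.000e-04  2.697e-01] then shift tool [ 307.1 -709.    30.8]
```

Request:
{"fn": "play_rows", "kwargs": {"rows": [{"translation":[0,0,0],"dr":[0,0,0.135]},{"translation":[0,0,0],"dr":[0,0,0.135]},{"translation":[0.042,-0.038,0],"dr":[0,0,0]},{"translation":[0.042,-0.038,0],"dr":[0,0,0]},{"translation":[0.042,-0.038,0],"dr":[0,0,0]},{"translation":[0.042,-0.038,0],"dr":[0,0,0]},{"translation":[0.042,-0.038,0],"dr":[0,0,0]},{"translation":[0.042,-0.038,0],"dr":[0,0,0]},{"translation":[0.042,-0.038,0],"dr":[0,0,0]},{"translation":[0,0,0],"dr":[0,0,0]}], "jaw": 1, "squeeze": 60}}

```text
t: 1.45
eef_pos: [453.8, -346.8, 231.2]
tcp_rot: [[1.0, -0.025, 0.003], [-0.025, -1.0, 0.003], [0.003, -0.003, -1.0]]
contact_force: [-0.6, 0.4, 0.3]
gripper_width: 85.5
```

```bash
python3 go.py 477 90.4 100 -2
```

```text
t 1.45 pos [ 453.8 -346.8  231.2] psi -1.41 zaxis [ 0.003  0.003 -1.   ] F [-0.6  0.4  0.3] w 85.5 q [ 0.62  0.61 -0.08  1.74  0.06  0.79 -1.08]
rotvec tool [-0.0031 -0.0033  0.0104] then shift tool [   7.9 -437.8  131.2]
```

Request:
{"fn": "play_rows", "kwargs": {"rows": [{"translation":[0.001,-0.055,0],"dr":[0,0,0.01]},{"translation":[0.001,-0.055,0],"dr":[0,0,0]},{"translation":[0.001,-0.055,0],"dr":[0,0,0]},{"translation":[0.001,-0.055,0],"dr":[0,0,0]},{"translation":[0.001,-0.055,0],"dr":[0,0,0]},{"translation":[0.001,-0.055,0],"dr":[0,0,0]},{"translation":[0.001,-0.055,0],"dr":[0,0,0]},{"translation":[0.001,-0.053,0],"dr":[0,0,0]},{"translation":[0,0,0.045],"dr":[0,0,0]},{"translation":[0,0,0.045],"dr":[0,0,0]},{"translation":[0,0,0.04],"dr":[0,0,0]},{"translation":[0,0,0],"dr":[0,0,0]}]}}

```text
t: 2.95
eef_pos: [473.9, 83.7, 99.3]
tcp_rot: [[0.999, -0.046, -0.006], [-0.046, -0.999, -0.002], [-0.006, 0.002, -1.0]]
contact_force: [-0.2, -0.4, 0.6]
gripper_width: 85.4
```

```bash
python3 go.py 477 90.4 16 -2
python3 - <<'E'
from h import *
c=grab('side');d=grab('top')
P=status.get_state()['eef_pos'];print(proj(c,P),proj(d,P),'grip pred',proj(c,[477,90.4,54]),proj(d,[477,90.4,54]))
a=cv2.resize(c['image'][150:280,180:330],(600,520),interpolation=cv2.INTER_CUBIC)
cv2.imwrite('pics/s1.png',cv2.convertScaleAbs(a,alpha=1.6))
E
```

```text
t 2.95 pos [473.9  83.7  99.3] psi -2.63 zaxis [-0.006 -0.002 -1.   ] F [-0.2 -0.4  0.6] w 85.4 q [-0.26  0.74 -0.01  2.1   0.03  0.3  -1.92]
rotvec tool [ 0.0022  0.0057 -0.0109] then shift tool [ 2.8 -6.8 83.3]
(np.float64(262.576887487768), np.float64(208.45074557949704)) (np.float64(235.78328417612184), np.float64(215.34224195344163)) grip pred (np.float64(260.9737018183759), np.float64(221.77807992343534)) (np.float64(233.99229551690846), np.float64(215.82124727382535))
```

View pics/s1.png

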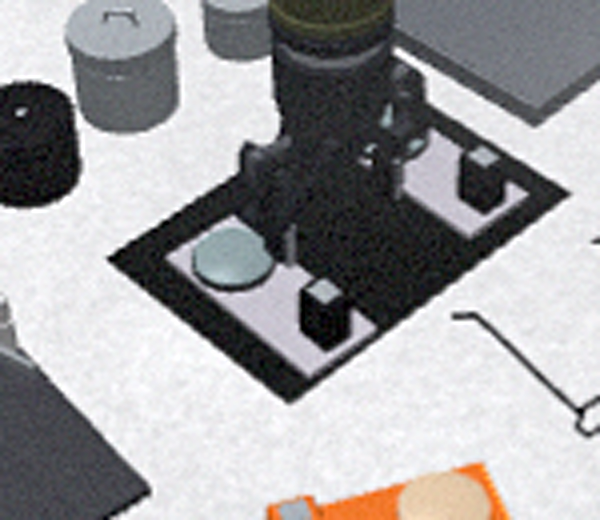

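The crop shows the fingers above the left carrier. Its grip top is at about (260.5,222.5), against a prediction of (261,222), so the estimate holds. Descending.

Request:
{"fn": "play_rows", "kwargs": {"rows": [{"translation":[0.003,-0.007,0],"dr":[0,0.005,-0.01]},{"translation":[0,0,0.021],"dr":[0,0,0]},{"translation":[0,0,0.021],"dr":[0,0,0]},{"translation":[0,0,0.021],"dr":[0,0,0]},{"translation":[0,0,0.02],"dr":[0,0,0]},{"translation":[0,0,0],"dr":[0,0,0]},{"translation":[0,0,0],"dr":[0,0,0]}]}}

```text
t: 3.92
eef_pos: [480.5, 92.1, 19.5]
tcp_rot: [[0.999, -0.035, 0.007], [-0.035, -0.999, 0.0], [0.007, -0.001, -1.0]]
contact_force: [0.2, 0.4, 0.1]
gripper_width: 85.3
```

Request:
{"fn": "play_rows", "kwargs": {"rows": [{"translation":[0,0,0],"dr":[0,0,0]},{"translation":[0,0,0],"dr":[0,0,0]},{"translation":[0,0,0],"dr":[0,0,0]},{"translation":[0,0,0],"dr":[0,0,0]},{"translation":[0,0,0],"dr":[0,0,0]},{"translation":[0,0,0],"dr":[0,0,0]}], "jaw": -1, "squeeze": 60}}

```text
t: 4.68
eef_pos: [479.7, 91.8, 18.7]
tcp_rot: [[0.999, -0.035, 0.006], [-0.035, -0.999, -0.0], [0.006, -0.0, -1.0]]
contact_force: [0.3, 0.9, 5.6]
gripper_width: 25.4
```

Request:
{"fn": "play_rows", "kwargs": {"rows": [{"translation":[0,0,-0.01],"dr":[0,0,0]},{"translation":[0,0,-0.03],"dr":[0,0,0]},{"translation":[0,0,-0.03],"dr":[0,0,0]},{"translation":[0,0,-0.02],"dr":[0,-0.006,0.044]},{"translation":[-0.01,-0.037,0],"dr":[0,0,0]},{"translation":[-0.01,-0.037,0],"dr":[0,0,0]},{"translation":[-0.01,-0.037,0],"dr":[0,0,0]},{"translation":[-0.01,-0.037,0],"dr":[0,0,0]},{"translation":[-0.01,-0.037,0],"dr":[0,0,0]},{"translation":[-0.01,-0.037,0],"dr":[0,0,0]},{"translation":[0,0,0],"dr":[0,0,0]},{"translation":[0,0,0],"dr":[0,0,0]}]}}

```text
t: 6.18
eef_pos: [436.5, 316.6, 108.3]
tcp_rot: [[0.997, -0.079, -0.002], [-0.079, -0.997, -0.001], [-0.002, 0.002, -1.0]]
contact_force: [-0.6, 0.0, -2.5]
gripper_width: 25.5
```

```bash
python3 go.py 436.6 320.4 28.5 -4.5
python3 - <<'E'
from h import *
d=grab('top');c=grab('side')
a=cv2.resize(d['image'][80:240,100:330],(800,557),interpolation=cv2.INTER_CUBIC)
cv2.imwrite('pics/t2.png',cv2.convertScaleAbs(a,alpha=1.6))
E
```

```text
t 6.17 pos [436.5 316.6 108.3] psi -4.56 zaxis [-0.002 -0.001 -1.   ] F [-0.6  0.  -2.5] w 25.5 q [-0.75  0.77  0.07  1.94 -0.11  0.44 -2.25]
rotvec tool [ 0.0016  0.0017 -0.001 ] then shift tool [-0.1 -3.8 79.8]
```

View pics/t2.png

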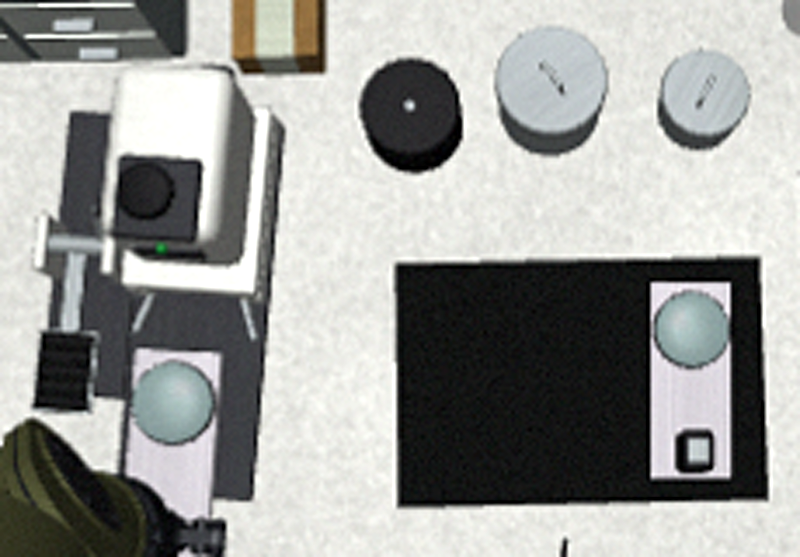

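The carrier is held level above the bed, with its front edge at about (138,181) to (164,181). The second carrier still stands on the mat with its grip at about (300,209), and the jars and pot are in place. Lowering in front of the cheeks.

Request:
{"fn": "play_rows", "kwargs": {"rows": [{"translation":[0,-0.004,0.02],"dr":[0,0,0]},{"translation":[0,0,0.02],"dr":[0,0,0]},{"translation":[0,0,0.02],"dr":[0,0,0]},{"translation":[0,0,0.016],"dr":[0.001,0.001,0]},{"translation":[0,0,0],"dr":[0,0,0]},{"translation":[0,0,0],"dr":[0,0,0]}]}}

```text
t: 7.02
eef_pos: [437.6, 321.6, 32.8]
tcp_rot: [[0.997, -0.08, 0.001], [-0.08, -0.997, 0.001], [0.001, -0.001, -1.0]]
contact_force: [0.7, 0.0, -3.5]
gripper_width: 25.3
```

```bash
python3 go.py 436.6 320.4 28.5 -4.5
python3 - <<'E'
from h import *
d=grab('top')
a=cv2.resize(d['image'][130:230,110:200],(720,800),interpolation=cv2.INTER_CUBIC)[:600]
cv2.imwrite('pics/t3.png',cv2.convertScaleAbs(a,alpha=1.6))
E
```

```text
t 7.03 pos [437.6 321.6  32.8] psi -4.57 zaxis [ 0.001  0.001 -1.   ] F [ 0.7  0.  -3.5] w 25.3 q [-0.74  0.9   0.04  1.95 -0.12  0.29 -2.25]
rotvec tool [-0.0014 -0.0007 -0.0012] then shift tool [-0.9  1.3  4.3]
```

View pics/t3.png

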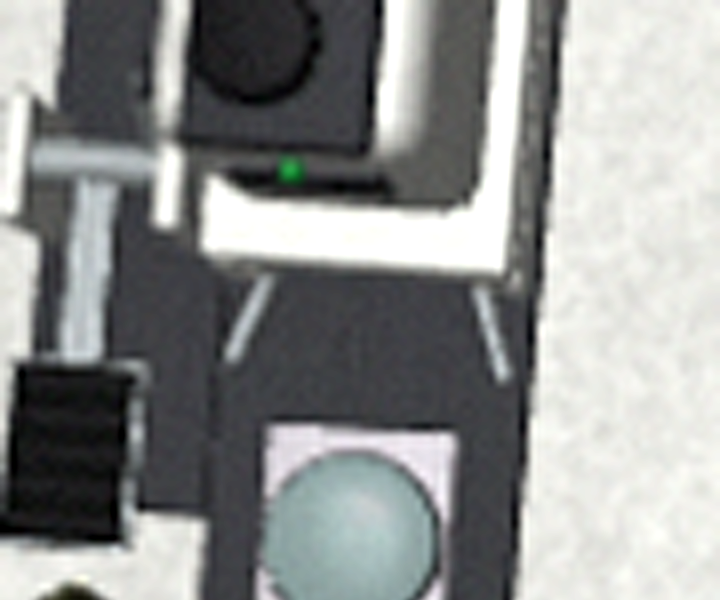

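Run:
```python
from h import *
d=cams.read_camera('top')
W=lambda x,y,z:onz(d,110+(x+.5)/8-.5,130+(y+.5)/8-.5,z)[:2]
n=[W(266,425,24),W(460,434,24)];o=[W(232,360,22),W(504,380,22)];i=[W(268,280,22),W(480,288,22)]
for P in(n,o,i):
    P=np.array(P);print(P.round(1).tolist(),P.mean(0).round(1),'yaw',np.degrees(np.arctan2(*(P[0]-P[1])[::-1]))-90,np.linalg.norm(P[0]-P[1]).round(1))
```

```text
[[575.9, 343.3], [571.3, 275.8]] [573.6 309.6] yaw -3.9173868542788455 67.7
[[599.3, 355.8], [590.2, 260.8]] [594.7 308.3] yaw -5.480687044036628 95.4
[[627.2, 343.3], [622.8, 269.0]] [625.  306.1] yaw -3.4342726622396214 74.4
```

Nose and slot axis agree to within 1 mm, so I'm inserting.

Request:
{"fn": "play_rows", "kwargs": {"rows": [{"translation":[0,0.001,0.004],"dr":[0,0,0]},{"translation":[0.012,0,0],"dr":[0,0,0]},{"translation":[0.012,0,0],"dr":[0,0,0]},{"translation":[0.012,0,0],"dr":[0,0,0]},{"translation":[0.012,0,0],"dr":[0,0,0]},{"translation":[0.012,0,0],"dr":[0,0,0]},{"translation":[0.012,0,0],"dr":[0,0,0]},{"translation":[0,0,0],"dr":[0,0,0]}]}}

```text
t: 8.12
eef_pos: [510.3, 314.6, 28.4]
tcp_rot: [[0.997, -0.08, 0.002], [-0.08, -0.997, 0.001], [0.001, -0.001, -1.0]]
contact_force: [-0.2, -1.0, -2.0]
gripper_width: 25.5
```

```bash
python3 go.py 569 310 28.5 -4.5
```

```text
t 8.12 pos [510.3 314.6  28.4] psi -4.61 zaxis [ 0.002  0.001 -1.   ] F [-0.2 -1.  -2. ] w 25.5 q [-0.65  0.95  0.05  1.78 -0.09  0.42 -2.2 ]
rotvec tool [-0.0013 -0.0015 -0.0019] then shift tool [58.9  0.  -0.1]
```

Request:
{"fn": "play_rows", "kwargs": {"rows": [{"translation":[0.009,0,0],"dr":[0,0,0]},{"translation":[0.009,0,0],"dr":[0,0,0]},{"translation":[0.009,0,0],"dr":[0,0,0]},{"translation":[0.009,0,0],"dr":[0,0,0]},{"translation":[0.009,0,0],"dr":[0,0,0]},{"translation":[0,0,0],"dr":[0,0,0]}]}}

```text
t: 8.88
eef_pos: [554.8, 311.1, 28.4]
tcp_rot: [[0.997, -0.08, 0.001], [-0.08, -0.997, 0.001], [0.001, -0.001, -1.0]]
contact_force: [0.2, 0.2, -1.7]
gripper_width: 25.5
```

Request:
{"fn": "play_rows", "kwargs": {"rows": [{"translation":[0.002,0,0],"dr":[0,0,0]},{"translation":[0.002,0,0],"dr":[0,0,0]},{"translation":[0,0,0],"dr":[0,0,0]}]}}

```text
t: 9.25
eef_pos: [557.7, 311.2, 28.4]
tcp_rot: [[0.997, -0.079, 0.0], [-0.079, -0.997, 0.001], [0.0, -0.001, -1.0]]
contact_force: [-0.5, -0.4, -3.3]
gripper_width: 25.4
```

Request:
{"fn": "play_rows", "kwargs": {"rows": [{"translation":[0.002,0,0],"dr":[0,0,0]},{"translation":[0.002,0,0],"dr":[0,0,0]},{"translation":[0,0,0],"dr":[0,0,0]}]}}

```text
t: 9.62
eef_pos: [562.0, 310.8, 28.4]
tcp_rot: [[0.997, -0.079, 0.0], [-0.079, -0.997, 0.001], [0.0, -0.001, -1.0]]
contact_force: [0.0, -0.2, -2.5]
gripper_width: 25.4
```

Request:
{"fn": "play_rows", "kwargs": {"rows": [{"translation":[0.002,0,0],"dr":[0,0,0]},{"translation":[0.002,0,0],"dr":[0,0,0]},{"translation":[0,0,0],"dr":[0,0,0]}]}}

```text
t: 10.0
eef_pos: [566.0, 310.4, 28.4]
tcp_rot: [[0.997, -0.079, 0.0], [-0.079, -0.997, 0.001], [0.0, -0.001, -1.0]]
contact_force: [-0.4, -0.6, -2.2]
gripper_width: 24.9
```

Request:
{"fn": "play_rows", "kwargs": {"rows": [{"translation":[0.002,0,0],"dr":[0,0,0]},{"translation":[0.002,0,0],"dr":[0,0,0]},{"translation":[0,0,0],"dr":[0,0,0]}]}}

```text
t: 10.38
eef_pos: [569.9, 310.1, 28.3]
tcp_rot: [[0.997, -0.079, 0.0], [-0.079, -0.997, 0.001], [0.0, -0.001, -1.0]]
contact_force: [1.1, -0.1, -2.3]
gripper_width: 25.3
```

Request:
{"fn": "play_rows", "kwargs": {"rows": [{"translation":[0.002,0,0],"dr":[0,0,0]},{"translation":[0.001,0,0],"dr":[0,0,0]},{"translation":[0,0,0],"dr":[0,0,0]}]}}

```text
t: 10.75
eef_pos: [571.4, 310.2, 28.2]
tcp_rot: [[0.997, -0.079, -0.002], [-0.079, -0.997, 0.001], [-0.002, -0.001, -1.0]]
contact_force: [-3.3, 0.0, -0.6]
gripper_width: 25.1
```

Request:
{"fn": "play_rows", "kwargs": {"rows": [{"translation":[0.002,0,0],"dr":[0,0,0]},{"translation":[0.001,0,0],"dr":[0,0,0]},{"translation":[0,0,0],"dr":[0,0,0]}]}}

```text
t: 11.12
eef_pos: [571.4, 310.3, 28.0]
tcp_rot: [[0.997, -0.078, -0.007], [-0.078, -0.997, 0.0], [-0.007, 0.0, -1.0]]
contact_force: [-10.0, 0.2, 3.2]
gripper_width: 25.3
```

Stop felt: −10 N at TCP x≈571.4, nose about 82 mm inside the mouth. Next: seat the carrier, then release.

Request:
{"fn": "play_rows", "kwargs": {"rows": [{"translation":[0,0,0.001],"dr":[0,0,0]},{"translation":[-0.001,0,0.0005],"dr":[0,0,0]},{"translation":[0,0,0],"dr":[0,0,0]}]}}

```text
t: 11.5
eef_pos: [571.1, 310.4, 27.0]
tcp_rot: [[0.997, -0.078, -0.006], [-0.078, -0.997, 0.0], [-0.006, -0.0, -1.0]]
contact_force: [-10.3, 1.0, 5.9]
gripper_width: 25.6
```

Request:
{"fn": "play_rows", "kwargs": {"rows": [{"translation":[0,0,0],"dr":[0,0,0]},{"translation":[0,0,0],"dr":[0,0,0]},{"translation":[0,0,0],"dr":[0,0,0]},{"translation":[0,0,0],"dr":[0,0,0]},{"translation":[0,0,0],"dr":[0,0,0]}], "jaw": 0.3}}

```text
t: 12.12
eef_pos: [574.7, 309.8, 26.8]
tcp_rot: [[0.997, -0.079, 0.0], [-0.079, -0.997, 0.001], [0.0, -0.001, -1.0]]
contact_force: [-0.0, 1.5, 0.6]
gripper_width: 55.5
```

Request:
{"fn": "play_rows", "kwargs": {"rows": [{"translation":[0,0,-0.01],"dr":[0,0,0]},{"translation":[0,0,-0.03],"dr":[0,0,0]},{"translation":[0,0,-0.04],"dr":[0,0,0]},{"translation":[0,0,0],"dr":[0,0,0]}]}}

```text
t: 12.62
eef_pos: [577.3, 311.0, 111.0]
tcp_rot: [[0.997, -0.079, 0.007], [-0.079, -0.997, 0.005], [0.007, -0.005, -1.0]]
contact_force: [-0.3, -0.2, -0.5]
gripper_width: 55.5
```

Request:
{"fn": "play_rows", "kwargs": {"rows": [{"translation":[-0.0095,-0.0305,0],"dr":[0,0,0]},{"translation":[-0.0095,-0.0305,0],"dr":[0,0,0]},{"translation":[0,-0.03,0],"dr":[0,0,0]},{"translation":[0,0,0],"dr":[0,0,0]},{"translation":[0,0,0],"dr":[0,0,0]},{"translation":[0,0,0],"dr":[0,0,0]}], "jaw": -1}}

```text
t: 13.38
eef_pos: [563.3, 399.9, 106.8]
tcp_rot: [[0.997, -0.081, -0.0], [-0.081, -0.997, -0.001], [0.0, 0.001, -1.0]]
contact_force: [1.0, -0.2, 0.3]
gripper_width: -0.2
```

```bash
python3 go.py 563 402 63 -4.5
python3 - <<'E'
from h import *
d=grab('top');c=grab('side')
a=cv2.resize(d['image'][110:240,90:230],(430,400),interpolation=cv2.INTER_CUBIC)
b=cv2.resize(c['image'][170:300,90:220],(400,400),interpolation=cv2.INTER_CUBIC)
cv2.imwrite('pics/t4.png',cv2.convertScaleAbs(np.hstack([b,a[:, :390]]),alpha=1.6))
P=status.get_state()['eef_pos'];print('tcp side',proj(c,P),'pad side',proj(c,[563,402,59]))
E
```

```text
t 13.38 pos [563.3 399.9 106.8] psi -4.65 zaxis [-0.    -0.001 -1.   ] F [ 1.  -0.2  0.3] w -0.2 q [-0.72  0.92  0.08  1.45 -0.09  0.77 -2.26]
rotvec tool [ 0.0007 -0.     -0.0026] then shift tool [-0.5 -2.  43.8]
tcp side (np.float64(146.19900344204805), np.float64(253.200583499784)) pad side (np.float64(149.41276922482456), np.float64(265.711977838215))
```

View pics/t4.png

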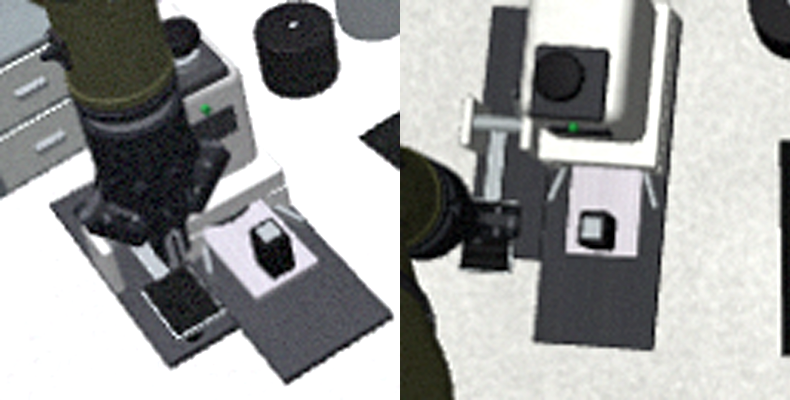

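The carrier sits square in the slot with its grip outside, and the closed fingertips are over the pad (pad centre in the side view about (148.5,267.5)). Pressing the pedal.

Request:
{"fn": "play_rows", "kwargs": {"rows": [{"translation":[0,-0.002,0.012],"dr":[0,0,0]},{"translation":[0,0,0.015],"dr":[0,0,0]},{"translation":[0,0,0.015],"dr":[0,0,0]},{"translation":[0,0,0.006],"dr":[0,0,0]},{"translation":[0,0,0.006],"dr":[0,0,0]},{"translation":[0,0,0.006],"dr":[0,0,0]},{"translation":[0,0,0.006],"dr":[0,0,0]},{"translation":[0,0,0.004],"dr":[0,0,0]},{"translation":[0,0,0],"dr":[0,0,0]}]}}

```text
t: 14.6
eef_pos: [563.3, 403.6, 37.3]
tcp_rot: [[0.997, -0.079, 0.0], [-0.079, -0.997, 0.0], [0.0, -0.0, -1.0]]
contact_force: [-3.2, -2.4, 6.0]
gripper_width: 0.1
```

Request:
{"fn": "play_rows", "kwargs": {"rows": [{"translation":[0,0,0.003],"dr":[0,0,0]},{"translation":[0,0,0.003],"dr":[0,0,0]},{"translation":[0,0,0],"dr":[0,0,0]}]}}

```text
t: 14.98
eef_pos: [563.9, 403.5, 33.8]
tcp_rot: [[0.997, -0.08, 0.002], [-0.08, -0.997, 0.001], [0.001, -0.001, -1.0]]
contact_force: [-6.4, -5.8, 18.8]
gripper_width: 0.0
```

Request:
{"fn": "play_rows", "kwargs": {"rows": [{"translation":[0,0,0.0015],"dr":[0,0,0]},{"translation":[0,0,0],"dr":[0,0,0]},{"translation":[0,0,0],"dr":[0,0,0]}]}}

```text
t: 15.35
eef_pos: [564.0, 403.6, 33.4]
tcp_rot: [[0.997, -0.08, 0.002], [-0.08, -0.997, 0.001], [0.002, -0.001, -1.0]]
contact_force: [-8.4, -6.0, 25.5]
gripper_width: 0.1
```

Run:
```python
from h import *
d=grab('top','press1_top.png');c=grab('side')
for n,i,b,s in(('s',c['image'],(90,160,230,300),1),):
    a=cv2.resize(i[b[1]:b[3],b[0]:b[2]],(560,560),interpolation=cv2.INTER_CUBIC)
    cv2.imwrite('pics/press1.png',cv2.convertScaleAbs(a,alpha=1.6))
```

```text
(no output)
```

View pics/press1.png

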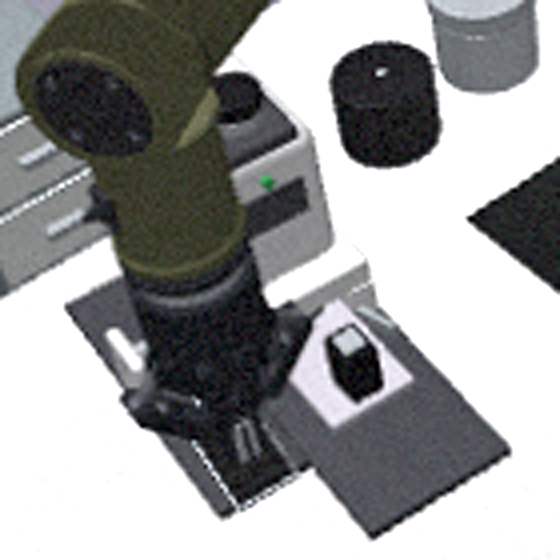

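The pedal is pressed down to its stop: 25 N with no further travel. The carrier hasn't moved. Releasing.

Request:
{"fn": "play_rows", "kwargs": {"rows": [{"translation":[0,0,-0.01],"dr":[0,0,0]},{"translation":[0,0,-0.01],"dr":[0,0,0]},{"translation":[0,0,-0.02],"dr":[0,0,0]},{"translation":[0,0,-0.04],"dr":[0,0,0]},{"translation":[0.0075,0.031,0],"dr":[0,0,0]},{"translation":[0.0075,0.031,0],"dr":[0,0,0]},{"translation":[0,0.03,0],"dr":[0,0,0]},{"translation":[0,0,0],"dr":[0,0,0]}]}}

```text
t: 16.45
eef_pos: [572.6, 307.5, 110.3]
tcp_rot: [[0.996, -0.084, 0.003], [-0.084, -0.996, -0.001], [0.003, 0.001, -1.0]]
contact_force: [0.5, -0.4, -0.4]
gripper_width: -0.2
```

Request:
{"fn": "play_rows", "kwargs": {"rows": [{"translation":[0,0,0],"dr":[0,0,0]},{"translation":[0,0,0],"dr":[0,0,0]},{"translation":[0,0,0],"dr":[0,0,0]},{"translation":[0,0,0],"dr":[0,0,0]}], "jaw": 0.6}}

```text
t: 16.95
eef_pos: [570.6, 311.6, 109.3]
tcp_rot: [[0.997, -0.078, 0.0], [-0.078, -0.997, 0.001], [0.0, -0.001, -1.0]]
contact_force: [-0.9, -0.2, 0.6]
gripper_width: 68.3
```

```bash
python3 go.py 571.4 310.3 27 -4.5
python3 - <<'E'
from h import *
d=grab('top');c=grab('side')
a=cv2.resize(d['image'][110:240,90:330],(480,260),interpolation=cv2.INTER_CUBIC)
b=cv2.resize(c['image'][150:300,90:240],(450,450),interpolation=cv2.INTER_CUBIC)
o=np.zeros((450,790,3),np.uint8);o[:,:450]=b;a=cv2.resize(a,(340,184));o[:184,450:]=a
cv2.imwrite('pics/t5.png',cv2.convertScaleAbs(o,alpha=1.6))
E
```

```text
t 16.95 pos [570.6 311.6 109.3] psi -4.5 zaxis [ 0.     0.001 -1.   ] F [-0.9 -0.2  0.6] w 68.3 q [-0.6   0.87  0.06  1.59 -0.07  0.68 -2.16]
rotvec tool [-0.0012 -0.0001  0.0001] then shift tool [ 0.9  1.2 82.3]
```

View pics/t5.png

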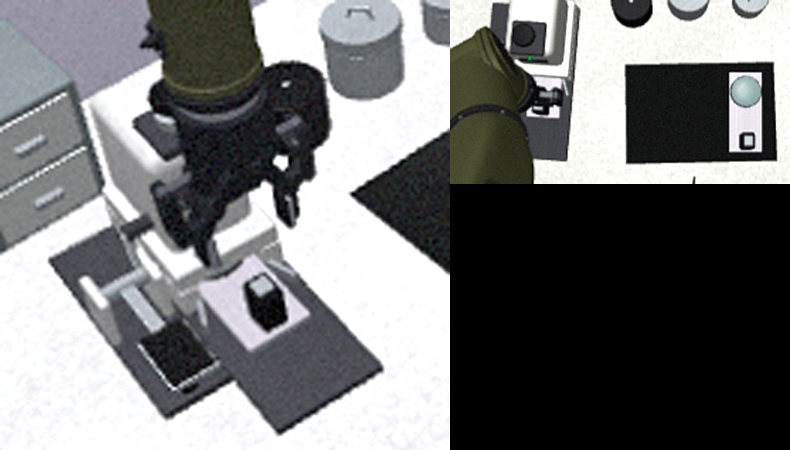

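The pedal is back up, the carrier is still seated, and the other carrier is in place. Grasping and drawing it out.

Request:
{"fn": "play_rows", "kwargs": {"rows": [{"translation":[0.001,0.001,0.02],"dr":[0,0,0]},{"translation":[0,0,0.02],"dr":[0,0,0]},{"translation":[0,0,0.02],"dr":[0,0,0]},{"translation":[0,0,0.021],"dr":[0,0,0]},{"translation":[0,0,0],"dr":[0,0,0]},{"translation":[0,0,0],"dr":[0,0,0]}]}}

```text
t: 17.8
eef_pos: [572.0, 310.2, 28.5]
tcp_rot: [[0.997, -0.079, 0.001], [-0.079, -0.997, 0.001], [0.001, -0.001, -1.0]]
contact_force: [-0.9, 0.2, -0.7]
gripper_width: 68.0
```

Request:
{"fn": "play_rows", "kwargs": {"rows": [{"translation":[0,0,0],"dr":[0,0,0]},{"translation":[0,0,0],"dr":[0,0,0]},{"translation":[0,0,0],"dr":[0,0,0]},{"translation":[0,0,0],"dr":[0,0,0]},{"translation":[0,0,0],"dr":[0,0,0]}], "jaw": -1, "squeeze": 60}}

```text
t: 18.42
eef_pos: [572.0, 310.5, 29.2]
tcp_rot: [[0.997, -0.079, 0.001], [-0.079, -0.997, 0.002], [0.001, -0.002, -1.0]]
contact_force: [-0.5, 1.5, 5.6]
gripper_width: 24.9
```

Request:
{"fn": "play_rows", "kwargs": {"rows": [{"translation":[-0.003,0,-0.001],"dr":[0,0,0]},{"translation":[-0.012,0,-0.001],"dr":[0,0,0]},{"translation":[-0.016,0,0],"dr":[0,0,0]},{"translation":[-0.016,0,0],"dr":[0,0,0]},{"translation":[-0.016,0,0],"dr":[0,0,0]},{"translation":[-0.016,0,0],"dr":[0,0,0]},{"translation":[-0.016,0,0],"dr":[0,0,0]},{"translation":[-0.016,0,0],"dr":[0,0,0]},{"translation":[-0.016,0,0],"dr":[0,0,0]},{"translation":[0,0,0],"dr":[0,0,0]}]}}

```text
t: 19.68
eef_pos: [442.5, 320.3, 30.1]
tcp_rot: [[0.997, -0.077, -0.003], [-0.077, -0.997, 0.0], [-0.003, 0.0, -1.0]]
contact_force: [1.1, -0.3, -3.2]
gripper_width: 25.4
```

```bash
python3 go.py 562 -236 130 0
```

```text
t 19.68 pos [442.5 320.3  30.1] psi -4.42 zaxis [-0.003  0.    -1.   ] F [ 1.1 -0.3 -3.2] w 25.4 q [-0.73  0.91  0.04  1.94 -0.12  0.3  -2.24]
rotvec tool [ 0.      0.0027 -0.0771] then shift tool [119.5 556.3 -99.9]
```

Request:
{"fn": "play_rows", "kwargs": {"rows": [{"translation":[0,0,-0.02],"dr":[0,0,0]},{"translation":[0,0,-0.04],"dr":[0,0,0]},{"translation":[0,0,-0.04],"dr":[0,0.003,-0.077]},{"translation":[0.009,0.04,0],"dr":[0,0,0]},{"translation":[0.009,0.04,0],"dr":[0,0,0]},{"translation":[0.009,0.04,0],"dr":[0,0,0]},{"translation":[0.009,0.04,0],"dr":[0,0,0]},{"translation":[0.009,0.04,0],"dr":[0,0,0]},{"translation":[0.009,0.04,0],"dr":[0,0,0]},{"translation":[0.009,0.04,0],"dr":[0,0,0]},{"translation":[0,0,0],"dr":[0,0,0]}]}}

```text
t: 21.05
eef_pos: [508.4, 34.3, 130.4]
tcp_rot: [[1.0, -0.011, 0.004], [-0.011, -1.0, -0.003], [0.004, 0.003, -1.0]]
contact_force: [-0.3, -0.5, -1.7]
gripper_width: 25.3
```

```bash
python3 go.py 568 -246 130 0
```

```text
t 21.05 pos [508.4  34.3 130.4] psi -0.62 zaxis [ 0.004 -0.003 -1.   ] F [-0.3 -0.5 -1.7] w 25.3 q [-0.14  0.7  -0.03  2.01  0.05  0.43 -1.79]
rotvec tool [ 0.0025 -0.0043 -0.0109] then shift tool [ 59.6 280.3   0.4]
```

Request:
{"fn": "play_rows", "kwargs": {"rows": [{"translation":[0.0085,0.04,0],"dr":[0,0,0]},{"translation":[0.0085,0.04,0],"dr":[0,0,0]},{"translation":[0.0085,0.04,0],"dr":[0,0,0]},{"translation":[0.0085,0.04,0],"dr":[0,0,0]},{"translation":[0.0085,0.04,0],"dr":[0,0,0]},{"translation":[0.0085,0.04,0],"dr":[0,0,0]},{"translation":[0.0085,0.04,0],"dr":[0,0,0]},{"translation":[0,0,0.02],"dr":[0,0,0]},{"translation":[0,0,0.02],"dr":[0,0,0]},{"translation":[0,0,0],"dr":[0,0,0]}]}}

```text
t: 22.3
eef_pos: [565.2, -239.1, 88.7]
tcp_rot: [[1.0, -0.001, -0.0], [-0.001, -1.0, 0.002], [-0.0, -0.002, -1.0]]
contact_force: [0.0, 0.4, -2.0]
gripper_width: 25.2
```

```bash
python3 go.py 568 -246 26 0
python3 - <<'E'
from h import *
d=grab('top');c=grab('side')
b=cv2.resize(d['image'][110:230,200:450],(800,384),interpolation=cv2.INTER_CUBIC)
cv2.imwrite('pics/t6.png',cv2.convertScaleAbs(b,alpha=1.6))
E
```

```text
t 22.3 pos [ 565.2 -239.1   88.7] psi -0.08 zaxis [-0.     0.002 -1.   ] F [ 0.   0.4 -2. ] w 25.2 q [ 0.39  0.86 -0.11  1.71  0.14  0.58 -1.38]
rotvec tool [-0.0024  0.0005 -0.0015] then shift tool [ 2.8  6.9 62.7]
```

View pics/t6.png

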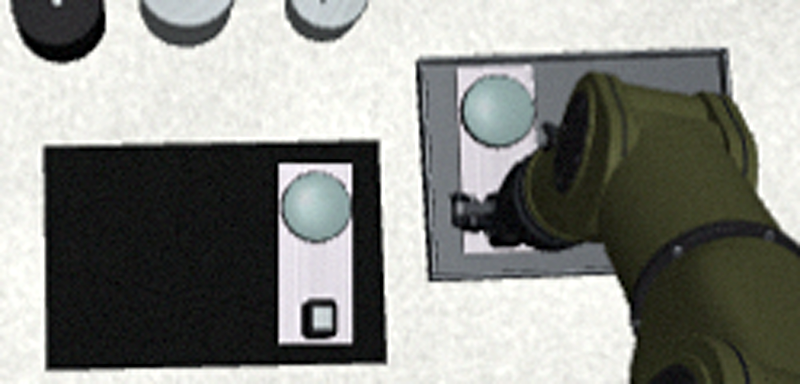

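The carrier is held over the left part of the tray, with the lens at about (355,144). The second carrier waits undisturbed with its grip at (300,209). Lowering.

Request:
{"fn": "play_rows", "kwargs": {"rows": [{"translation":[0.003,0.007,0.015],"dr":[-0.002,0,0]},{"translation":[0,0,0.02],"dr":[0,0,0]},{"translation":[0,0,0.016],"dr":[0,0,0]},{"translation":[0,0,0.008],"dr":[0,0,0]},{"translation":[0,0,0.004],"dr":[0,0,0]},{"translation":[0,0,0],"dr":[0,0,0]},{"translation":[0,0,0],"dr":[0,0,0]}]}}

```text
t: 23.28
eef_pos: [570.0, -247.4, 27.8]
tcp_rot: [[1.0, -0.002, 0.004], [-0.002, -1.0, -0.001], [0.004, 0.001, -1.0]]
contact_force: [-0.2, -0.8, -2.2]
gripper_width: 25.2
```

Request:
{"fn": "play_rows", "kwargs": {"rows": [{"translation":[0,0,0.001],"dr":[0,0,0]},{"translation":[0,0,0.001],"dr":[0,0,0]},{"translation":[0,0,0],"dr":[0,0,0]}]}}

```text
t: 23.65
eef_pos: [569.6, -247.2, 25.2]
tcp_rot: [[1.0, -0.002, 0.003], [-0.002, -1.0, -0.001], [0.003, 0.001, -1.0]]
contact_force: [-0.1, 0.1, -1.9]
gripper_width: 25.2
```

Request:
{"fn": "play_rows", "kwargs": {"rows": [{"translation":[0,0,0.0008],"dr":[0,0,0]},{"translation":[0,0,0.0008],"dr":[0,0,0]},{"translation":[0,0,0],"dr":[0,0,0]}]}}

```text
t: 24.02
eef_pos: [569.7, -247.3, 24.2]
tcp_rot: [[1.0, -0.002, 0.003], [-0.002, -1.0, -0.001], [0.003, 0.001, -1.0]]
contact_force: [-1.4, 0.3, 4.3]
gripper_width: 25.1
```

Request:
{"fn": "play_rows", "kwargs": {"rows": [{"translation":[0,0,0],"dr":[0,0,0]},{"translation":[0,0,0],"dr":[0,0,0]},{"translation":[0,0,0],"dr":[0,0,0]},{"translation":[0,0,0],"dr":[0,0,0]},{"translation":[0,0,-0.01],"dr":[0,0,0]},{"translation":[0,0,-0.03],"dr":[0,0,0]},{"translation":[0,0,-0.04],"dr":[0,0,0]},{"translation":[0,0,0],"dr":[0,0,0]}], "jaw": 0.3}}

```text
t: 25.02
eef_pos: [571.9, -248.2, 107.5]
tcp_rot: [[1.0, -0.003, 0.01], [-0.002, -1.0, -0.004], [0.01, 0.004, -1.0]]
contact_force: [0.5, -0.1, -0.1]
gripper_width: 55.7
```

```bash
cat > chk.py <<'E'
from h import *
d=cams.read_camera('top');im=d['image'];g=im.max(2)
r=np.zeros(g.shape,np.uint8);r[157:223,217:318]=1
m=cv2.morphologyEx(((g>75)&(r>0)).astype(np.uint8),cv2.MORPH_CLOSE,np.ones((9,9)))
for k in cv2.findContours(m,cv2.RETR_EXTERNAL,cv2.CHAIN_APPROX_NONE)[0]:
    if cv2.contourArea(k)>300:
        rc=cv2.minAreaRect(k);P=np.array([onz(d,u,v,10)[:2] for u,v in cv2.boxPoints(rc)]);print('mat plate',rc,P.mean(0))
E
python3 chk.py; python3 go.py 494 -88.6 110 -2
```

```text
mat plate ((297.9999694824219, 188.99998474121094), (55.99999237060547, 21.999996185302734), 90.0) [550.70681166 -90.14829869]
t 25.07 pos [ 570.5 -247.7  105.7] psi -0.13 zaxis [ 0.007 -0.002 -1.   ] F [ 0.3  1.  -0.2] w 55.4 q [ 0.4   0.84 -0.11  1.69  0.14  0.61 -1.37]
rotvec tool [ 0.0024 -0.0068  0.0326] then shift tool [ -82.  -156.3   -4.3]
```

Request:
{"fn": "play_rows", "kwargs": {"rows": [{"translation":[0,0,0],"dr":[0,0,0.032]},{"translation":[-0.021,-0.039,0],"dr":[0,0,0]},{"translation":[-0.021,-0.039,0],"dr":[0,0,0]},{"translation":[-0.021,-0.039,0],"dr":[0,0,0]},{"translation":[-0.021,-0.039,0],"dr":[0,0,0]},{"translation":[0,0,0],"dr":[0,0,0]},{"translation":[0,0,0],"dr":[0,0,0]}], "jaw": 0.8}}

```text
t: 25.95
eef_pos: [490.9, -89.0, 102.7]
tcp_rot: [[0.999, -0.035, 0.003], [-0.035, -0.999, -0.002], [0.003, 0.002, -1.0]]
contact_force: [0.3, -0.6, -0.5]
gripper_width: 76.9
```

```bash
python3 go.py 492 -88.4 19 -2
python3 - <<'E'
from h import *
d=grab('top');c=grab('side')
b=cv2.resize(d['image'][110:230,200:450],(800,384),interpolation=cv2.INTER_CUBIC)[:,:]
a=cv2.resize(c['image'][110:250,200:380],(260,202),interpolation=cv2.INTER_CUBIC)
o=np.zeros((600,800,3),np.uint8);o[:384]=b;o[384:586,:260]=a
cv2.imwrite('pics/t7.png',cv2.convertScaleAbs(o,alpha=1.6))
print(proj(c,[491,-88.5,54]))
E
```

```text
t 25.95 pos [490.9 -89.  102.7] psi -2.01 zaxis [ 0.003 -0.002 -1.   ] F [ 0.3 -0.6 -0.5] w 76.9 q [ 0.11  0.74 -0.05  2.06  0.1   0.34 -1.62]
rotvec tool [ 0.0017 -0.0027 -0.0001] then shift tool [ 1.1 -0.6 83.7]
(np.float64(300.58386116584063), np.float64(188.6304597770964))
```

View pics/t7.png

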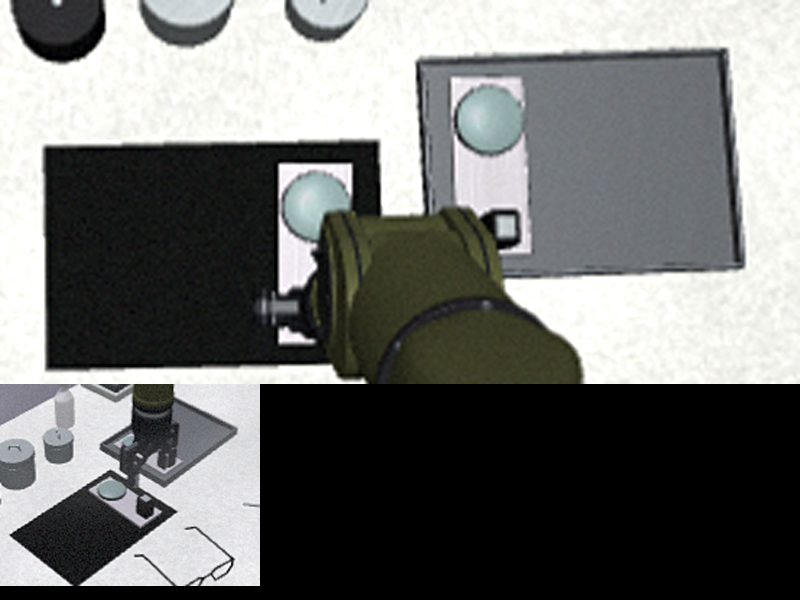

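Carrier one lies flat in the tray. The second one's grip is at about (301,188) in the side view, against a prediction of (300.6,188.6). Grasping it. (11 pictures viewed.)

Request:
{"fn": "play_rows", "kwargs": {"rows": [{"translation":[0,-0.001,0.021],"dr":[0.001,-0.002,0]},{"translation":[0,0,0.021],"dr":[0,0,0]},{"translation":[0,0,0.021],"dr":[0,0,0]},{"translation":[0,0,0.02],"dr":[0,0,0]},{"translation":[0,0,0],"dr":[0,0,0]},{"translation":[0,0,0],"dr":[0,0,0]}]}}

```text
t: 26.8
eef_pos: [491.3, -88.2, 20.6]
tcp_rot: [[0.999, -0.035, 0.002], [-0.035, -0.999, -0.0], [0.002, 0.0, -1.0]]
contact_force: [-0.6, -0.1, -0.5]
gripper_width: 77.2
```

Request:
{"fn": "play_rows", "kwargs": {"rows": [{"translation":[0,0,0],"dr":[0,0,0]},{"translation":[0,0,0],"dr":[0,0,0]},{"translation":[0,0,0],"dr":[0,0,0]},{"translation":[0,0,0],"dr":[0,0,0]},{"translation":[0,0,0],"dr":[0,0,0]}], "jaw": -1, "squeeze": 60}}

```text
t: 27.42
eef_pos: [491.1, -87.5, 20.8]
tcp_rot: [[0.999, -0.034, 0.002], [-0.034, -0.999, -0.0], [0.002, 0.0, -1.0]]
contact_force: [-0.2, -0.3, 5.0]
gripper_width: 25.3
```

Request:
{"fn": "play_rows", "kwargs": {"rows": [{"translation":[0,0,-0.01],"dr":[0,0,0]},{"translation":[0,0,-0.03],"dr":[0,0,0]},{"translation":[0,0,-0.04],"dr":[0,0,0]},{"translation":[0,0,-0.01],"dr":[0,0,0.044]},{"translation":[-0.01,-0.04,0],"dr":[0,0,0]},{"translation":[-0.01,-0.04,0],"dr":[0,0,0]},{"translation":[-0.01,-0.04,0],"dr":[0,0,0]},{"translation":[-0.01,-0.04,0],"dr":[0,0,0]},{"translation":[-0.01,-0.04,0],"dr":[0,0,0]},{"translation":[0,0,0],"dr":[0,0,0]}]}}

```text
t: 28.68
eef_pos: [455.2, 120.4, 109.4]
tcp_rot: [[0.997, -0.071, -0.001], [-0.071, -0.997, 0.002], [-0.001, -0.002, -1.0]]
contact_force: [0.4, -0.6, -2.8]
gripper_width: 25.5
```

```bash
python3 go.py 436.6 320.4 108 -4.5
```

```text
t 28.68 pos [455.2 120.4 109.4] psi -4.1 zaxis [-0.001  0.002 -1.   ] F [ 0.4 -0.6 -2.8] w 25.5 q [-0.37  0.71  0.02  2.13 -0.05  0.29 -1.94]
rotvec tool [-0.0021  0.0007  0.0071] then shift tool [ -34.3 -198.     1.4]
```

Request:
{"fn": "play_rows", "kwargs": {"rows": [{"translation":[-0.007,-0.0395,0],"dr":[0,0,0.007]},{"translation":[-0.007,-0.0395,0],"dr":[0,0,0]},{"translation":[-0.007,-0.0395,0],"dr":[0,0,0]},{"translation":[-0.007,-0.0395,0],"dr":[0,0,0]},{"translation":[-0.006,-0.0395,0],"dr":[0,0,0]},{"translation":[0,0,0.02],"dr":[0,0,0]},{"translation":[0,0,0.02],"dr":[0,0,0]},{"translation":[0,0,0.02],"dr":[0,0,0]},{"translation":[0,0,0.013],"dr":[0,0,0]},{"translation":[0,0,0],"dr":[0,0,0]},{"translation":[0,0,0],"dr":[0,0,0]}]}}

```text
t: 30.05
eef_pos: [439.7, 315.4, 37.5]
tcp_rot: [[0.996, -0.086, 0.002], [-0.086, -0.996, 0.0], [0.002, -0.0, -1.0]]
contact_force: [0.0, 0.9, -2.9]
gripper_width: 25.1
```

```bash
python3 go.py 436.6 320.8 31 -4.5
python3 - <<'E'
from h import *
d=grab('top')
a=cv2.resize(d['image'][130:230,110:200],(720,800),interpolation=cv2.INTER_CUBIC)[:600]
cv2.imwrite('pics/t8.png',cv2.convertScaleAbs(a,alpha=1.6))
E
```

```text
t 30.05 pos [439.7 315.4  37.5] psi -4.92 zaxis [ 0.002  0.    -1.   ] F [ 0.   0.9 -2.9] w 25.1 q [-0.75  0.89  0.06  1.96 -0.17  0.29 -2.2 ]
rotvec tool [-0.0003 -0.0017 -0.0072] then shift tool [-3.5 -5.1  6.5]
```

View pics/t8.png

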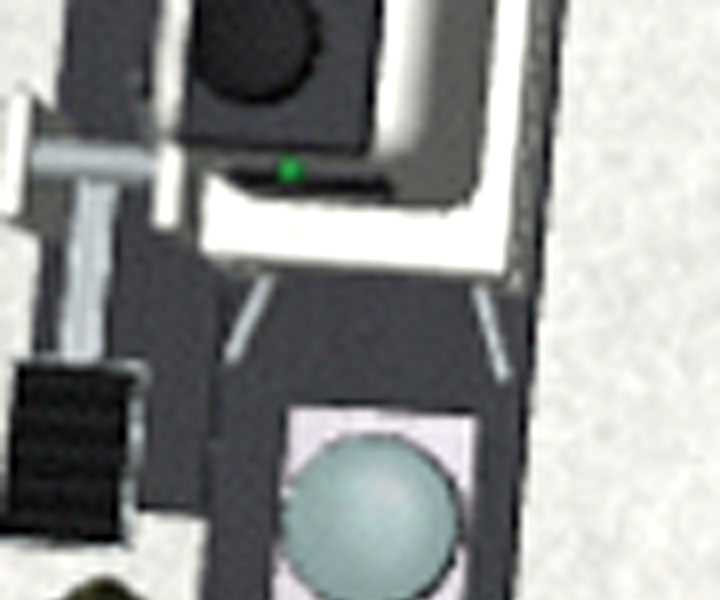

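Request:
{"fn": "play_rows", "kwargs": {"rows": [{"translation":[-0.002,-0.006,0.002],"dr":[0,-0.002,-0.003]},{"translation":[0,0,0.002],"dr":[0,0,0]},{"translation":[0,0,0],"dr":[0,0,0]},{"translation":[0,0,0],"dr":[0,0,0]}]}}

```text
t: 30.6
eef_pos: [437.8, 321.5, 33.1]
tcp_rot: [[0.997, -0.082, -0.001], [-0.082, -0.997, -0.0], [-0.001, 0.0, -1.0]]
contact_force: [-0.9, 0.0, -3.8]
gripper_width: 25.2
```

```bash
python3 go.py 436.6 320.8 31 -4.5
python3 - <<'E'
from h import *
d=grab('top','t9.png');im=d['image'];g=im.min(2)
# light plate region ahead of lens + lens circle by mask
m=np.zeros(g.shape,np.uint8);m[172:215,132:176]=(g[172:215,132:176]>75)
k=max(cv2.findContours(m,cv2.RETR_EXTERNAL,cv2.CHAIN_APPROX_NONE)[0],key=cv2.contourArea)
p=k[:,0,:];print(cv2.boundingRect(k),cv2.minAreaRect(k))
for nm in((range(183,206),'edges'),):
    L=[];Rr=[]
    for v in range(183,206):
        s=np.where(m[v])[0]
        if len(s): L.append((s[0]-.5,v));Rr.append((s[-1]+.5,v))
    for q in(L,Rr):
        f=np.polyfit([b for a,b in q],[a for a,b in q],1)
        A=onz(d,np.polyval(f,183),183,24)[:2];B=onz(d,np.polyval(f,205),205,24)[:2]
        print(A.round(1),B.round(1),np.degrees(np.arctan2(*(A-B)[::-1])).round(2))
E
```

```text
t 30.6 pos [437.8 321.5  33.1] psi -4.72 zaxis [-0.001 -0.    -1.   ] F [-0.9  0.  -3.8] w 25.2 q [-0.76  0.9   0.06  1.95 -0.17  0.29 -2.2 ]
rotvec tool [ 0.0002  0.0008 -0.0038] then shift tool [-1.2  0.8  2.1]
(141, 182, 27, 33) ((154.01724243164062, 198.29312133789062), (23.6679630279541, 33.46733093261719), 4.763641834259033)
[574.9 335.9] [514.5 382.7] -37.78
[573.5 274.4] [511.6 245.4] 25.06
```

Request:
{"fn": "play_rows", "kwargs": {"rows": [{"translation":[0,0.001,0.002],"dr":[0,0,-0.003]},{"translation":[0.012,0,0],"dr":[0,0,0]},{"translation":[0.012,0,0],"dr":[0,0,0]},{"translation":[0.012,0,0],"dr":[0,0,0]},{"translation":[0.012,0,0],"dr":[0,0,0]},{"translation":[0.012,0,0],"dr":[0,0,0]},{"translation":[0.012,0,0],"dr":[0,0,0]},{"translation":[0,0,0],"dr":[0,0,0]}]}}

```text
t: 31.65
eef_pos: [511.1, 314.8, 31.1]
tcp_rot: [[0.997, -0.08, 0.001], [-0.08, -0.997, 0.001], [0.001, -0.001, -1.0]]
contact_force: [-0.7, -0.5, -2.8]
gripper_width: 25.4
```

Request:
{"fn": "play_rows", "kwargs": {"rows": [{"translation":[0.009,0,0],"dr":[0,0,0]},{"translation":[0.009,0,0],"dr":[0,0,0]},{"translation":[0.009,0,0],"dr":[0,0,0]},{"translation":[0.009,0,0],"dr":[0,0,0]},{"translation":[0.009,0,0],"dr":[0,0,0]},{"translation":[0,0,0],"dr":[0,0,0]}]}}

```text
t: 32.4
eef_pos: [555.6, 311.2, 31.1]
tcp_rot: [[0.997, -0.08, 0.001], [-0.08, -0.997, 0.0], [0.001, -0.001, -1.0]]
contact_force: [-0.5, 0.4, -2.8]
gripper_width: 25.3
```

Expected contact is near TCP x≈568–570, so I'm closing in slowly.

Request:
{"fn": "play_rows", "kwargs": {"rows": [{"translation":[0.003,0,0],"dr":[0,0,0]},{"translation":[0.003,0,0],"dr":[0,0,0]},{"translation":[0.003,0,0],"dr":[0,0,0]},{"translation":[0,0,0],"dr":[0,0,0]}]}}

```text
t: 32.9
eef_pos: [563.7, 310.6, 31.0]
tcp_rot: [[0.997, -0.079, -0.0], [-0.079, -0.997, 0.0], [-0.0, -0.0, -1.0]]
contact_force: [0.0, -0.3, -2.4]
gripper_width: 25.1
```

Request:
{"fn": "play_rows", "kwargs": {"rows": [{"translation":[0.002,0,0],"dr":[0,0,0]},{"translation":[0.002,0,0],"dr":[0,0,0]},{"translation":[0,0,0],"dr":[0,0,0]}]}}

```text
t: 33.28
eef_pos: [567.5, 310.4, 31.0]
tcp_rot: [[0.997, -0.079, -0.001], [-0.079, -0.997, 0.0], [-0.001, -0.0, -1.0]]
contact_force: [-0.4, 0.3, -3.3]
gripper_width: 25.3
```

Request:
{"fn": "play_rows", "kwargs": {"rows": [{"translation":[0.002,0,0],"dr":[0,0,0]},{"translation":[0.001,0,0],"dr":[0,0,0]},{"translation":[0,0,0],"dr":[0,0,0]}]}}

```text
t: 33.65
eef_pos: [567.9, 310.5, 30.7]
tcp_rot: [[0.997, -0.079, -0.005], [-0.079, -0.997, -0.0], [-0.005, 0.001, -1.0]]
contact_force: [-4.5, -0.2, 0.1]
gripper_width: 25.6
```

Request:
{"fn": "play_rows", "kwargs": {"rows": [{"translation":[0.001,0,0.0005],"dr":[0,0,0]},{"translation":[0.001,0,0.0005],"dr":[0,0,0]},{"translation":[0,0,0.0005],"dr":[0,0,0]},{"translation":[0,0,0],"dr":[0,0,0]}]}}

```text
t: 34.15
eef_pos: [567.7, 310.5, 29.4]
tcp_rot: [[0.997, -0.078, -0.009], [-0.078, -0.997, -0.001], [-0.009, 0.001, -1.0]]
contact_force: [-10.8, -0.4, 4.9]
gripper_width: 24.7
```

Request:
{"fn": "play_rows", "kwargs": {"rows": [{"translation":[0,0,0.0005],"dr":[0,0,0]},{"translation":[0,0,0],"dr":[0,0,0]}]}}

```text
t: 34.4
eef_pos: [567.6, 310.5, 29.0]
tcp_rot: [[0.997, -0.078, -0.009], [-0.078, -0.997, -0.001], [-0.009, 0.001, -1.0]]
contact_force: [-10.5, -0.5, 6.2]
gripper_width: 25.1
```

Stop felt at −10.5 N. Release, rise, and move over to the pedal.

Request:
{"fn": "play_rows", "kwargs": {"rows": [{"translation":[0,0,0],"dr":[0,0,0]},{"translation":[0,0,0],"dr":[0,0,0]},{"translation":[0,0,0],"dr":[0,0,0]},{"translation":[0,0,0],"dr":[0,0,0]},{"translation":[0,0,0],"dr":[0,0,0]},{"translation":[0,0,-0.01],"dr":[0,0,0]},{"translation":[0,0,-0.03],"dr":[0,0,0]},{"translation":[0,0,-0.04],"dr":[0,0,0]},{"translation":[0,0,0],"dr":[0,0,0]}], "jaw": 0.3}}

```text
t: 35.52
eef_pos: [575.1, 311.2, 113.2]
tcp_rot: [[0.997, -0.079, 0.006], [-0.079, -0.997, 0.004], [0.006, -0.004, -1.0]]
contact_force: [-0.2, 0.2, -0.3]
gripper_width: 55.7
```

Request:
{"fn": "play_rows", "kwargs": {"rows": [{"translation":[-0.008,-0.0305,0],"dr":[0,0,0]},{"translation":[-0.008,-0.0305,0],"dr":[0,0,0]},{"translation":[0,-0.03,0],"dr":[0,0,0]},{"translation":[0,0,0],"dr":[0,0,0]},{"translation":[0,0,0],"dr":[0,0,0]},{"translation":[0,0,0],"dr":[0,0,0]}], "jaw": -1}}

```text
t: 36.28
eef_pos: [564.1, 399.9, 108.9]
tcp_rot: [[0.997, -0.081, -0.001], [-0.081, -0.997, -0.002], [-0.001, 0.002, -1.0]]
contact_force: [0.4, -0.8, -0.4]
gripper_width: -0.1
```

```bash
python3 go.py 563 402 63 -4.5
python3 - <<'E'
from h import *
c=grab('side','s9.png');d=grab('top')
a=cv2.resize(d['image'][110:240,90:230],(430,400),interpolation=cv2.INTER_CUBIC)
b=cv2.resize(c['image'][170:300,90:220],(400,400),interpolation=cv2.INTER_CUBIC)
cv2.imwrite('pics/t10.png',cv2.convertScaleAbs(np.hstack([b,a[:, :390]]),alpha=1.6))
E
```

```text
t 36.27 pos [564.1 399.9 108.9] psi -4.66 zaxis [-0.001 -0.002 -1.   ] F [ 0.4 -0.8 -0.4] w -0.1 q [-0.74  0.93  0.12  1.45 -0.13  0.78 -2.23]
rotvec tool [ 0.0016  0.0009 -0.0027] then shift tool [-1.2 -2.  45.9]
```

View pics/t10.png

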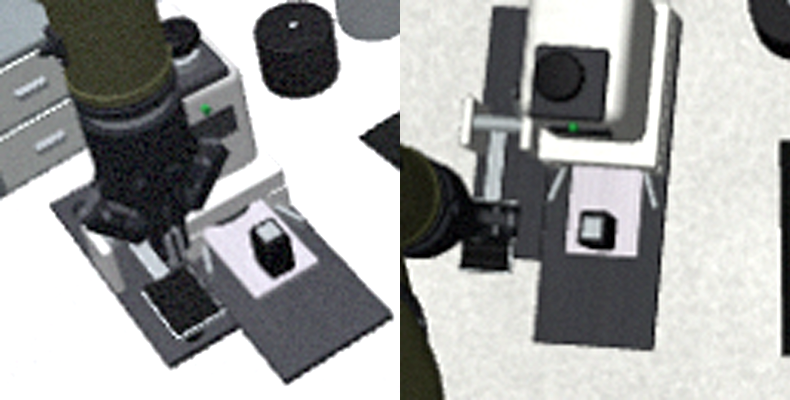

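The second carrier sits exactly where the first one did (grip at about (268,245) in the left panel). Pressing the pedal.

Request:
{"fn": "play_rows", "kwargs": {"rows": [{"translation":[-0.001,-0.002,0.014],"dr":[0,0,0]},{"translation":[0,0,0.015],"dr":[0,0,0]},{"translation":[0,0,0.015],"dr":[0,0,0]},{"translation":[0,0,0.006],"dr":[0,0,0]},{"translation":[0,0,0.006],"dr":[0,0,0]},{"translation":[0,0,0.006],"dr":[0,0,0]},{"translation":[0,0,0.006],"dr":[0,0,0]},{"translation":[0,0,0.005],"dr":[0,0,0]},{"translation":[0,0,0.003],"dr":[0,0,0]},{"translation":[0,0,0],"dr":[0,0,0]}]}}

```text
t: 37.62
eef_pos: [563.6, 403.6, 34.3]
tcp_rot: [[0.997, -0.08, 0.001], [-0.08, -0.997, -0.0], [0.001, -0.0, -1.0]]
contact_force: [-3.0, -2.4, 9.6]
gripper_width: -0.0
```

Request:
{"fn": "play_rows", "kwargs": {"rows": [{"translation":[0,0,0.002],"dr":[0,0,0]},{"translation":[0,0,0.001],"dr":[0,0,0]},{"translation":[0,0,0],"dr":[0,0,0]}]}}

```text
t: 38.0
eef_pos: [563.7, 403.6, 33.5]
tcp_rot: [[0.997, -0.08, 0.001], [-0.08, -0.997, 0.0], [0.001, -0.0, -1.0]]
contact_force: [-6.9, -4.9, 21.2]
gripper_width: 0.1
```

Request:
{"fn": "play_rows", "kwargs": {"rows": [{"translation":[0,0,0.0005],"dr":[0,0,0]},{"translation":[0,0,0],"dr":[0,0,0]},{"translation":[0,0,-0.01],"dr":[0,0,0]},{"translation":[0,0,-0.01],"dr":[0,0,0]},{"translation":[0,0,-0.02],"dr":[0,0,0]},{"translation":[0,0,-0.04],"dr":[0,0,0]},{"translation":[0.0055,0.031,0],"dr":[0,0,0]},{"translation":[0.0055,0.031,0],"dr":[0,0,0]},{"translation":[0,0.03,0],"dr":[0,0,0]},{"translation":[0,0,0],"dr":[0,0,0]}]}}

```text
t: 39.25
eef_pos: [568.4, 308.0, 110.5]
tcp_rot: [[0.996, -0.084, 0.002], [-0.084, -0.996, -0.002], [0.002, 0.001, -1.0]]
contact_force: [0.2, 1.0, 0.2]
gripper_width: -0.1
```

Request:
{"fn": "play_rows", "kwargs": {"rows": [{"translation":[0,0,0],"dr":[0,0,0]},{"translation":[0,0,0],"dr":[0,0,0]},{"translation":[0,0,0],"dr":[0,0,0]},{"translation":[0,0,0],"dr":[0,0,0]}], "jaw": 0.6}}

```text
t: 39.75
eef_pos: [566.4, 312.0, 109.4]
tcp_rot: [[0.997, -0.078, -0.001], [-0.078, -0.997, 0.0], [-0.001, -0.0, -1.0]]
contact_force: [0.3, -0.6, -0.1]
gripper_width: 68.0
```

```bash
python3 go.py 568 310.4 29 -4.5
python3 - <<'E'
from h import *
c=grab('side','s11.png')
def box(i):
    s=i[195:285,95:215].copy();return cv2.cvtColor(s,cv2.COLOR_BGR2GRAY)
a=cv2.imread('pics/s9.png');b=c['image']
# carrier+bed front and pad front zone, compared with before the press
for nm,(x0,y0,x1,y1) in(('carrier',(165,238,205,270)),('pad',(135,262,165,285))):
    print(nm,np.abs(a[y0:y1,x0:x1].astype(int)-b[y0:y1,x0:x1]).max(2).mean())
E
```

```text
t 39.75 pos [566.4 312.  109.4] psi -4.5 zaxis [-0.001  0.    -1.   ] F [ 0.3 -0.6 -0.1] w 68.0 q [-0.62  0.87  0.09  1.6  -0.12  0.68 -2.12]
rotvec tool [-0.0002  0.0008  0.    ] then shift tool [ 1.8  1.4 80.4]
carrier 6.62578125
pad 6.714492753623189
```

The carrier and pad look the same as before the press (difference is at noise level), so the pedal is back up. Grasp and draw out.

Request:
{"fn": "play_rows", "kwargs": {"rows": [{"translation":[0.002,0.001,0.02],"dr":[0,0,0]},{"translation":[0,0,0.02],"dr":[0,0,0]},{"translation":[0,0,0.02],"dr":[0,0,0]},{"translation":[0,0,0.02],"dr":[0,0,0]},{"translation":[0,0,0],"dr":[0,0,0]},{"translation":[0,0,0],"dr":[0,0,0]}]}}

```text
t: 40.55
eef_pos: [568.7, 310.5, 29.7]
tcp_rot: [[0.997, -0.079, -0.0], [-0.079, -0.997, 0.0], [-0.0, -0.0, -1.0]]
contact_force: [-0.4, 0.6, 0.1]
gripper_width: 68.4
```

Request:
{"fn": "play_rows", "kwargs": {"rows": [{"translation":[0,0,0],"dr":[0,0,0]},{"translation":[0,0,0],"dr":[0,0,0]},{"translation":[0,0,0],"dr":[0,0,0]},{"translation":[0,0,0],"dr":[0,0,0]},{"translation":[0,0,0],"dr":[0,0,0]}], "jaw": -1, "squeeze": 60}}

```text
t: 41.18
eef_pos: [568.7, 310.6, 30.3]
tcp_rot: [[0.997, -0.079, -0.0], [-0.079, -0.997, 0.001], [-0.0, -0.001, -1.0]]
contact_force: [-0.8, -0.1, 6.2]
gripper_width: 25.4
```

Request:
{"fn": "play_rows", "kwargs": {"rows": [{"translation":[-0.003,0,-0.001],"dr":[0,0,0]},{"translation":[-0.012,0,-0.001],"dr":[0,0,0]},{"translation":[-0.016,0,0],"dr":[0,0,0]},{"translation":[-0.016,0,0],"dr":[0,0,0]},{"translation":[-0.016,0,0],"dr":[0,0,0]},{"translation":[-0.016,0,0],"dr":[0,0,0]},{"translation":[-0.016,0,0],"dr":[0,0,0]},{"translation":[-0.016,0,0],"dr":[0,0,0]},{"translation":[-0.016,0,0],"dr":[0,0,0]},{"translation":[0,0,0],"dr":[0,0,0]}]}}

```text
t: 42.42
eef_pos: [439.2, 320.5, 31.4]
tcp_rot: [[0.997, -0.077, -0.004], [-0.077, -0.997, -0.001], [-0.004, 0.001, -1.0]]
contact_force: [0.1, 1.4, -2.8]
gripper_width: 25.4
```

Request:
{"fn": "play_rows", "kwargs": {"rows": [{"translation":[0,0,-0.02],"dr":[0,0,0]},{"translation":[0,0,-0.04],"dr":[0,0,0]},{"translation":[0,0,-0.04],"dr":[0,0,-0.077]},{"translation":[0.009,0.04,0],"dr":[0,0,0]},{"translation":[0.009,0.04,0],"dr":[0,0,0]},{"translation":[0.009,0.04,0],"dr":[0,0,0]},{"translation":[0.009,0.04,0],"dr":[0,0,0]},{"translation":[0.009,0.04,0],"dr":[0,0,0]},{"translation":[0.009,0.04,0],"dr":[0,0,0]},{"translation":[0.009,0.04,0],"dr":[0,0,0]},{"translation":[0,0,0],"dr":[0,0,0]}]}}

```text
t: 43.8
eef_pos: [505.3, 34.6, 131.7]
tcp_rot: [[1.0, -0.011, 0.0], [-0.011, -1.0, -0.003], [0.0, 0.003, -1.0]]
contact_force: [-0.6, 1.1, -3.2]
gripper_width: 25.5
```

```bash
python3 go.py 565 -332 130 0
```

```text
t 43.8 pos [505.3  34.6 131.7] psi -0.63 zaxis [ 0.    -0.003 -1.   ] F [-0.6  1.1 -3.2] w 25.5 q [-0.16  0.7   0.01  2.02 -0.    0.43 -1.74]
rotvec tool [ 0.0033 -0.0004 -0.0109] then shift tool [ 59.7 366.6   1.7]
```

Request:
{"fn": "play_rows", "kwargs": {"rows": [{"translation":[0.0065,0.0408,0],"dr":[0,0,0]},{"translation":[0.0065,0.0408,0],"dr":[0,0,0]},{"translation":[0.0065,0.0408,0],"dr":[0,0,0]},{"translation":[0.0065,0.0408,0],"dr":[0,0,0]},{"translation":[0.0065,0.0408,0],"dr":[0,0,0]},{"translation":[0.0065,0.0408,0],"dr":[0,0,0]},{"translation":[0.0065,0.0408,0],"dr":[0,0,0]},{"translation":[0.0065,0.0408,0],"dr":[0,0,0]},{"translation":[0.0065,0.0408,0],"dr":[0,0,0]},{"translation":[0,0,0],"dr":[0,0,0]},{"translation":[0,0,0],"dr":[0,0,0]}]}}

```text
t: 45.18
eef_pos: [561.8, -326.0, 131.0]
tcp_rot: [[1.0, -0.002, -0.002], [-0.002, -1.0, 0.002], [-0.002, -0.002, -1.0]]
contact_force: [0.0, -0.0, -3.8]
gripper_width: 25.1
```

```bash
python3 go.py 566 -332 29 0
python3 - <<'E'
from h import *
d=grab('top');c=grab('side')
b=cv2.resize(d['image'][110:230,310:450],(560,480),interpolation=cv2.INTER_CUBIC)
cv2.imwrite('pics/t12.png',cv2.convertScaleAbs(b,alpha=1.6))
E
```

```text
t 45.17 pos [ 561.8 -326.   131. ] psi -0.1 zaxis [-0.002  0.002 -1.   ] F [ 0.  -0.  -3.8] w 25.1 q [ 0.51  0.84 -0.1   1.57  0.11  0.74 -1.21]
rotvec tool [-0.0015  0.0016 -0.0018] then shift tool [  4.2   6.  102. ]
```

View pics/t12.png

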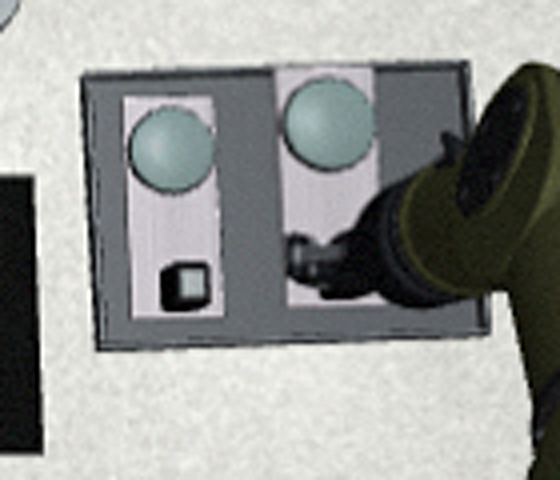

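Carrier one is flat inside the tray (left). The second is held over the tray's middle with a clear gap. Lowering.

Request:
{"fn": "play_rows", "kwargs": {"rows": [{"translation":[0.004,0.007,0.02],"dr":[0,0,0]},{"translation":[0,0,0.025],"dr":[0,0,0]},{"translation":[0,0,0.025],"dr":[0,0,0]},{"translation":[0,0,0.018],"dr":[0,0,0]},{"translation":[0,0,0.008],"dr":[0,0,0]},{"translation":[0,0,0.004],"dr":[0,0,0]},{"translation":[0,0,0],"dr":[0,0,0]},{"translation":[0,0,0],"dr":[0,0,0]}]}}

```text
t: 46.28
eef_pos: [566.4, -334.5, 32.3]
tcp_rot: [[1.0, -0.002, 0.001], [-0.002, -1.0, -0.001], [0.001, 0.001, -1.0]]
contact_force: [0.5, 0.4, -2.9]
gripper_width: 25.3
```

Request:
{"fn": "play_rows", "kwargs": {"rows": [{"translation":[0,0,0.001],"dr":[0,0,0]},{"translation":[0,0,0.001],"dr":[0,0,0]},{"translation":[0,0,0],"dr":[0,0,0]}]}}

```text
t: 46.65
eef_pos: [565.7, -334.1, 29.4]
tcp_rot: [[1.0, -0.002, -0.001], [-0.002, -1.0, 0.0], [-0.001, -0.0, -1.0]]
contact_force: [0.6, -0.1, -3.9]
gripper_width: 25.3
```

Request:
{"fn": "play_rows", "kwargs": {"rows": [{"translation":[0,0,0.001],"dr":[0,0,0]},{"translation":[0,0,0.001],"dr":[0,0,0]},{"translation":[0,0,0.001],"dr":[0,0,0]},{"translation":[0,0,0],"dr":[0,0,0]}]}}

```text
t: 47.15
eef_pos: [565.7, -334.1, 26.3]
tcp_rot: [[1.0, -0.002, -0.001], [-0.002, -1.0, 0.0], [-0.001, -0.0, -1.0]]
contact_force: [0.9, 0.3, -2.5]
gripper_width: 25.2
```

Request:
{"fn": "play_rows", "kwargs": {"rows": [{"translation":[0,0,0.0007],"dr":[0,0,0]},{"translation":[0,0,0.0007],"dr":[0,0,0]},{"translation":[0,0,0],"dr":[0,0,0]}]}}

```text
t: 47.52
eef_pos: [565.8, -334.2, 25.4]
tcp_rot: [[1.0, -0.002, -0.001], [-0.002, -1.0, 0.0], [-0.001, -0.0, -1.0]]
contact_force: [-2.0, 0.2, -0.1]
gripper_width: 25.1
```

Contact. Release, rise and back off to the right, away from everything.

Request:
{"fn": "play_rows", "kwargs": {"rows": [{"translation":[0,0,0.0005],"dr":[0,0,0]},{"translation":[0,0,0],"dr":[0,0,0]},{"translation":[0,0,0],"dr":[0,0,0]},{"translation":[0,0,0],"dr":[0,0,0]},{"translation":[0,0,0],"dr":[0,0,0]},{"translation":[0,0,-0.01],"dr":[0,0,0]},{"translation":[0,0,-0.03],"dr":[0,0,0]},{"translation":[0,0,-0.05],"dr":[0,0,0]},{"translation":[0,0,-0.05],"dr":[0,0,0]},{"translation":[0,0,-0.04],"dr":[0,0,0]}], "jaw": 0.3}}

```text
t: 48.78
eef_pos: [566.4, -334.4, 207.7]
tcp_rot: [[1.0, -0.002, 0.002], [-0.002, -1.0, -0.001], [0.002, 0.001, -1.0]]
contact_force: [0.5, 0.4, 0.2]
gripper_width: 55.2
```

Request:
{"fn": "play_rows", "kwargs": {"rows": [{"translation":[-0.04,0.04,0],"dr":[0,0,0]},{"translation":[-0.04,0.04,0],"dr":[0,0,0]},{"translation":[-0.04,0.04,0],"dr":[0,0,0]},{"translation":[-0.04,0.04,0],"dr":[0,0,0]},{"translation":[-0.02,0.04,0],"dr":[0,0,0]},{"translation":[-0.02,0.04,0],"dr":[0,0,0]},{"translation":[0,0,0],"dr":[0,0,0]},{"translation":[0,0,0],"dr":[0,0,0]}]}}

```text
t: 49.78
eef_pos: [366.0, -572.9, 205.0]
tcp_rot: [[1.0, -0.002, 0.0], [-0.002, -1.0, 0.001], [0.0, -0.001, -1.0]]
contact_force: [0.1, 0.9, -0.0]
gripper_width: 55.5
```

Run:
```python
from h import *
s=status.get_state();print(s['t'],s['eef_pos'],s['contact_force'])
d=grab('top')
b=cv2.resize(d['image'][80:310,90:450],(800,511),interpolation=cv2.INTER_CUBIC)
cv2.imwrite('pics/t13.png',cv2.convertScaleAbs(b,alpha=1.5))
```

```text
49.775 [ 365.9890528  -572.91600713  205.02792371] [ 1.22305825e-01  8.87612815e-01 -4.46651951e-04]
```

View pics/t13.png

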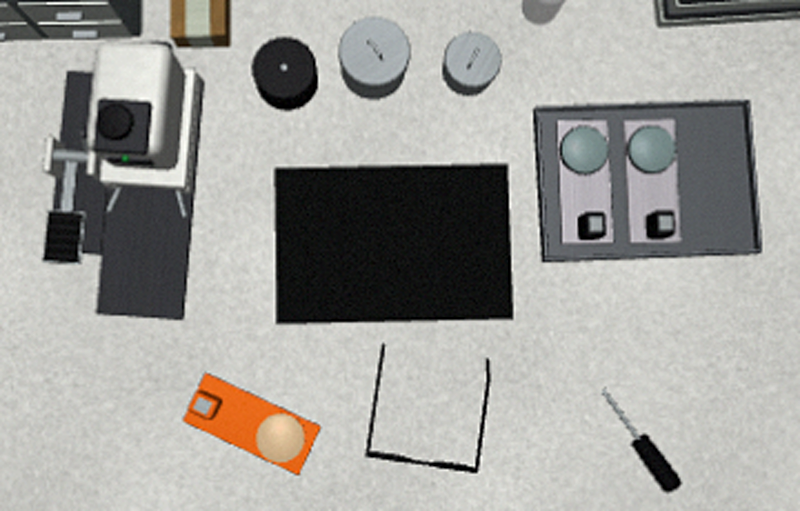

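Both carriers lie flat inside the tray, with lenses at about (353,147) and (383,147). The mat is empty, and the jars, pot and orange look-alike haven't moved. Handing in.

```bash
python3 -c "
from h import *
print(bot.sign_off())"
```

```text
the job is handed in; nothing more can be done
None
```

Two carriers were waiting. I marked both, left one first, and handed the job in at about 50 s of robot time.

- **Insertion:** I slid each carrier in until the stop pushed back with about 10 N, then released it there.
- **Marking:** I pressed the pedal to its stop both times. The force rose to 25 N and then 21 N with almost no further travel, and the pad had sunk about 25 mm. I let the pedal come back up before drawing each carrier out.
- **Tray:** Each carrier was set down until I felt contact with the tray floor.

The last picture shows both carriers flat inside the tray, the mat empty, and the jars, pot and orange look-alike where they were. The arm is clear of everything. I saw no carrier knocked and felt no grip slip.

After the second pedal press I checked that the pedal was up and the carrier still by comparing pictures, not by viewing one. The difference was at noise level. One edge-fit measurement before the second insertion gave useless angles, so I ignored it and relied on the tool pose, which matched the first run. No other check failed or disagreed.

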